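Take the front carton off a display hook

ROBOT

A 6-joint arm with a two-finger parallel gripper is mounted at the origin on the work surface. World frame = base frame: x ahead of the robot, y to its left, z up, the work surface at z = 0. Lengths are in m, angles in degrees, forces in N, time in s.
With the tool pointing down it reaches from about 0.3 to 0.75 m from the base axis. Payload 8.5 kg.
Tool frame: the origin (TCP) lies between the finger pads; the fingertips stand 8 mm ahead of it and the grasp point (between the pads) lies 11 mm behind it; y points along the fingers, z is the direction in which the jaws open and shut, and the axes are right-handed (so a half turn about y gives the same grasp; the last joint's range is limited). The gripper opens to 85 mm and grips with 20 to 120 N. Pads are 22 mm wide; open, the fingers measure 114 mm over their backs; the gripper's body (76 mm by 85 mm) begins 54 mm behind the grasp point. The pads swing forward as they close: fully open they stand 13 mm farther back than shut.
Start: joints at [52.638, 21.807, 74.336, -0, 83.858, -12.336], TCP at [0.233, 0.498, 0.202] pointing down, gripper open.
Joint ranges: [-178.18, 178.18], [-50.72, 133.34], [12.68, 142.11], [-81.47, 261.47], [9.98, 163.14], [-165.26, 165.26]. Speed limits (degrees/s): [136.94, 136.94, 180, 180, 180, 180].

INTERFACE

Orientations are given as a 3x3 rotation matrix whose columns are the frame's x, y, z axes.
In Python, from rig import env, get_image gives the robot as it stands.
- The arm moves only by the tool move_arm, never from a script. Its argument "targets" is one flat list of numbers, 6 for each row, row after row: the shift along the tool's x, y, z in mm, then the turn, a rotation vector about the tool's x, y, z in rad. A call has exactly 5 rows; each row shifts and turns the commanded pose from where the row before left it, along the tool's axes as they then stand; what a row does not reach is not made up. A row lasts 1/8 s, in which the tool goes at most 62.5 mm and 10.7 degrees, less where a joint would pass 70% of its speed; a pose out of reach is approached as far as the arm can. A call is refused whole if a number of a shift passes 62.5 or a number of a turn 0.188, either way. A call with a gripper value outside its range is refused whole. "hand" is the opening, from -1 (shut) to 1 (fully open), so that 0 is half open, set as the call begins (left out, the last holds). The fingers move at their own pace and stop on an object; "squeeze" is the grip in N (left out, the last holds). Time passes only in rows, so rows that do not move let the fingers close, or fill a call up. It gives the time, the measured TCP pose, the force and the opening at its end, in the units of the state.
- env.observe(): the state, without advancing time (a new reading comes with each control period).
- get_image(name): name is "scene" or "top"; returns a dict with "pixels" (384x512x3 uint8, red, green, blue), "z_map" (384x512 float32, m along the optical axis (not along the pixel's ray), 0 where there is no reading), "intrinsics" (3x3 intrinsics, pixels), "R" (3x3) and "t" (3): a world point X has camera coordinates R X + t. Camera axes: x right, y down, z forward; pixel columns grow to the right and rows downward; lengths in m; the calibration is good to about 2 mm. A picture is of the moment at which its call begins.
- env.close_job(): hands the job in, once; it reports no verdict.
The state is a dict: "time_s": time; "q": joint angles; "qvel": joint speeds; "joint_efforts": joint torques, N m; "position": TCP position; "tool_rot": TCP orientation; "ft_force": force on the tool from outside, world axes, zero at the start; "wrist_torque": the same for the moment, N m; "grip_width": finger opening in m.
Only numpy, scipy, OpenCV 4.12 (cv2) and the standard library are available. Lean on these libraries where they do the work, as an engineer would, in place of code of your own. Each camera call takes 0.05 s, during which the arm holds its last target.

TASK

From the hook that carries two cartons of polishing wheels, take the front carton: lift its hang tab over the hook's upturned tip as you slide it off, gently, without straining the tab or the wire. Then lower it, still in the gripper, into the empty bay of the steel tray and leave it standing upright there. Leave the other carton and the file card hanging, and the things on the bench where they are.

Things in the scene. Friction and masses are not known exactly. Their poses are not given: they have to be found in the camera images.
- carton_front: The carton to take: brown, rigid, 24 (its x, depth) x 60 (y, width) x 68 mm (z, height), about 0.11 kg, plus a hang tab on top. Origin at the centre of its underside, z up, x along the hook's wire, windowed face to -x. It hangs about 68 mm out along the wire, in front of (-x of) the other carton, with 4 to 10 mm between them, and can be gripped by its two sides (60 mm apart).
- tab_hole (a point): Centre of the hole in the front carton's hang tab, 84 mm above its underside. The stiff tab is 2 mm thick (x), 44 mm wide and 25 mm high; the hole is 8 mm wide (y) and 8 mm high, with 5 mm of card above it and 12 below. The wire passes through it; the top edge of the hole rests on the wire. The tab tears if the wire or its tip presses on it, any way, with more than 4 N.
- carton_rear: An identical carton behind it on the same hook, 28 to 34 mm farther back; must stay hanging there.
- hook_pair: The steel clip of the hook that carries the two cartons, 24 mm wide, fixed on the stand's crossbar; it may be the stand's left or right hook. Origin where the wire leaves the clip, at the wire's centre; the wire runs out along its -x axis, with the tip turned up (+z).
- wire_root (a point): Same point as hook_pair's origin. The wire is 4 mm thick, straight for 130 mm, then a tip of 24 mm, straight, round-ended, bent up 12 to 38 degrees from the wire. The wire is also crooked: turned about its middle (55 mm out) by up to 5 degrees up or down and to either side. None of these angles is measured: feel for them. It springs at its root, 5 N per mm at the tip, any way.
- file_card: Flat card of needle files, 56 mm wide and 145 mm high with its hang tab, up to 15 mm thick, hanging on the stand's other hook, 144 mm to the side (either side) of hook_pair; origin at the centre of its lower edge. Must stay hanging.
- stand: Fixed grey counter stand: feet 150 mm deep (x) at y = +-155 mm, uprights, and a crossbar along y 245 mm above the bench (16 mm high, 10 mm thick; the uprights end at 257 mm). Origin on the bench below the middle of the crossbar; its two hooks, alike, sit 72 mm left and right of the middle, point to its -x and reach 155 mm out, tips up to 280 mm above the bench.
- tray: Fixed sheet-metal tray, 110 (x) x 230 (y) mm, 26 mm high, walls and floor 3 mm, a divider of the same height across the middle (y = 0) making two bays. Origin at the centre of its underside.
- empty_bay (a point): Centre of the floor of the tray's empty bay, 3 mm above the bench; axes as the tray's. The bay is 104 mm (x) by about 110 mm (y) inside.
- wax_block: Block of carving wax, 34 x 62 x 24 mm, lying in the tray's other bay; origin at its underside. Not to be disturbed.
- mandrel: Steel ring mandrel with a black handle, about 270 mm long and 23 mm thick, lying on the bench along its own x axis. Not to be disturbed.
- jar: Closed white jar, 52 mm across and 65 mm high, standing on the bench; origin at its underside. Not to be disturbed.

How it is judged:
By the outcome, as a careful person would: the job done as asked, in the order asked, and still so for the second after the job is handed in, with the robot touching nothing.
It also fails if it takes over 72 s, if anything falls off the work surface, if the arm or the gripper's body presses on something with over 40 N, if the wrist force passes 120 N, or if a joint passes its speed limit or range.

## Working session

There is one attempt and no reset: what is moved stays moved. The work goes in short steps, Python scripts to look and compute and a tool call to move; the robot and the scene stay as the last step left them, time stands still between calls to the robot, and variables do not carry over. Pictures are saved under pics/ and viewed, and the job is handed in when it is done.

Besides the shell and the picture viewer there is one more tool, called after "Call:" in YAML: its name, and indented under it one key for each argument. move_arm: Moves the arm, as the interface text tells. Its arguments: {"type":"object","properties":{"targets":{"type":"array"},"hand":{"type":"number"},"squeeze":{"type":"number"}},"required":["targets"]}

```bash
ls; mkdir -p pics; python3 - <<'E'
from rig import env,get_image
import cv2,numpy as np
s=env.observe()
for k,v in s.items(): print(k,np.round(v,4).tolist())
for n in("scene","top"):
    d=get_image(n); np.savez(f"pics/{n}0.npz",**d)
    cv2.imwrite(f"pics/{n}0.png",cv2.resize(d["pixels"][:,:,::-1],(800,600),interpolation=cv2.INTER_CUBIC))
    print(n,d["intrinsics"],d["R"],d["t"])
E
```

```text
pics
time_s 0.0
q [52.6386, 21.8407, 74.3848, 0.0005, 83.8606, -12.3367]
qvel [0.0084, -0.0076, -0.0468, 0.0129, 0.0204, 0.0509]
joint_efforts [-0.0009, -44.8435, -23.1287, -0.0002, 0.0045, 0.0]
position [0.2324, 0.4981, 0.2013]
tool_rot [[0.9061, -0.0009, 0.423], [-0.423, -0.0012, 0.9061], [-0.0003, -1.0, -0.0015]]
ft_force [0.4155, -0.2022, -0.453]
wrist_torque [-0.0347, 0.0125, 0.0165]
grip_width 0.0853
scene [[443.56425048   0.         252.69389351]
 [  0.         443.56425048 183.99173565]
 [  0.           0.           1.        ]] [[-0.70467489  0.7095008  -0.00647466]
 [ 0.42001739  0.40977112 -0.80973639]
 [-0.57185549 -0.57332037 -0.58675809]] [ 0.39913357 -0.10151553  1.49040945]
top [[348.8969665    0.         256.04912416]
 [  0.         348.8969665  194.10140767]
 [  0.           0.           1.        ]] [[ 0.00733369 -0.99977267  0.02002045]
 [-0.98938334 -0.01016058 -0.14497366]
 [ 0.14514413 -0.01874471 -0.98923294]] [-0.03212244  0.58126168  0.92922813]
```

View pics/scene0.png

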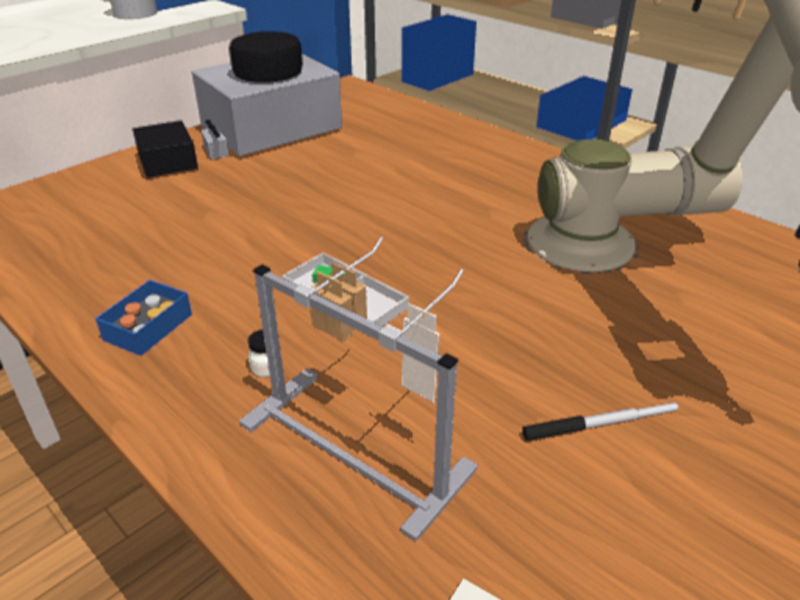

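View pics/top0.png

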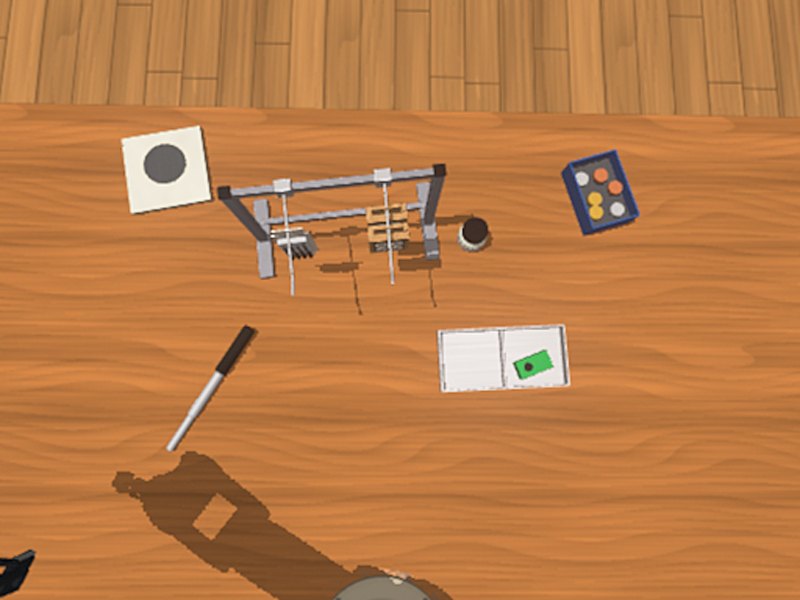

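The cartons are on the right hook in the top view (400,180 to 280). The tray's empty bay is its left one (about 472,358). Next I'll enlarge both.

```bash
cat > h.py <<'E'
import numpy as np,cv2
def ld(n): return dict(np.load(f"pics/{n}.npz"))
def bp(d,u,v,z=None):
    K,R,t=d["intrinsics"],d["R"],d["t"]
    if z is None: z=d["z_map"][int(round(v)),int(round(u))]
    c=np.array([(u-K[0,2])/K[0,0]*z,(v-K[1,2])/K[1,1]*z,z]); return R.T@(c-t)
def onplane(d,u,v,h):
    K,R,t=d["intrinsics"],d["R"],d["t"]
    r=R.T@np.linalg.solve(K,[u,v,1.]);o=-R.T@t; return o+r*(h-o[2])/r[2]
def proj(d,X):
    c=d["R"]@np.asarray(X)+d["t"]; p=d["intrinsics"]@c; return p[:2]/p[2]
def crop(d,x0,y0,x1,y1,f,name):
    im=d["pixels"][y0:y1,x0:x1,::-1]
    cv2.imwrite(f"pics/{name}.png",cv2.resize(im,None,fx=f,fy=f,interpolation=cv2.INTER_NEAREST))
E
python3 - <<'E'
from h import *
crop(ld("top0"),130,95,310,195,4.4,"topc")
crop(ld("top0"),265,195,375,260,7,"topt")
crop(ld("scene0"),150,145,310,260,5,"scc")
E
```

```text
(no output)
```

View pics/topc.png

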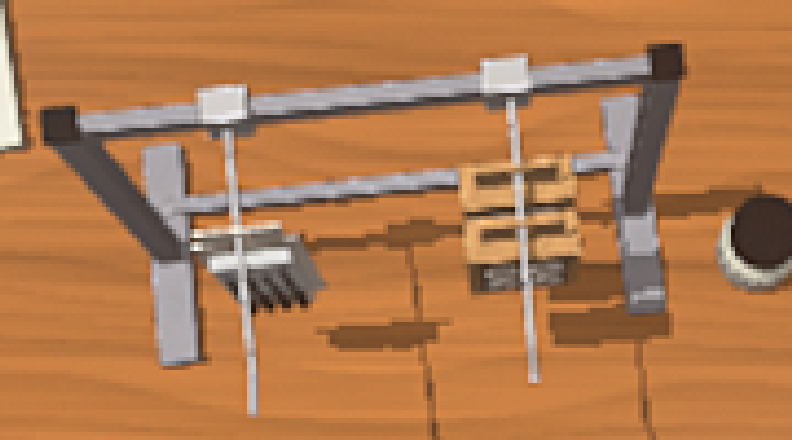

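View pics/topt.png

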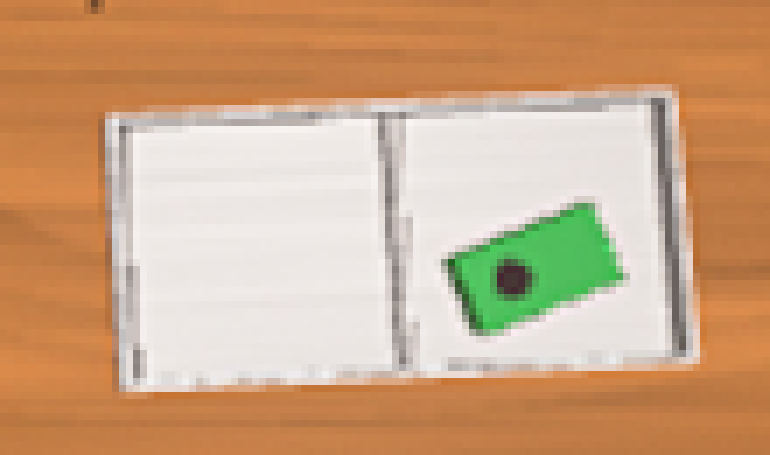

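View pics/scc.png

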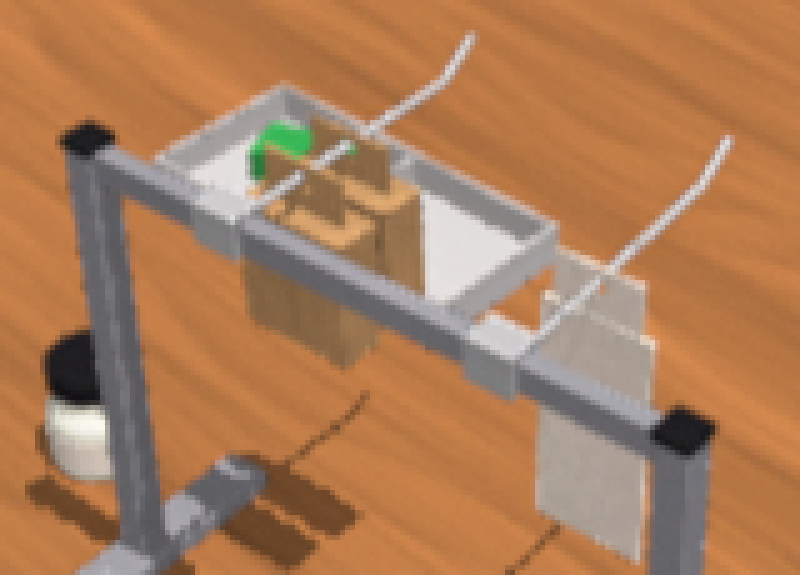

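```bash
python3 - <<'E'
from h import *
crop(ld("top0"),225,105,275,185,7,"w_top")
crop(ld("scene0"),185,145,260,195,10,"w_sc")
E
```

```text
(no output)
```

View pics/w_top.png

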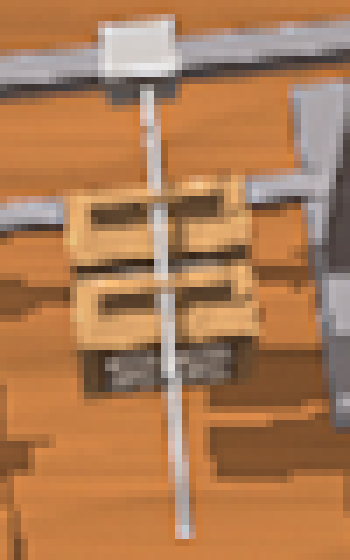

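View pics/w_sc.png

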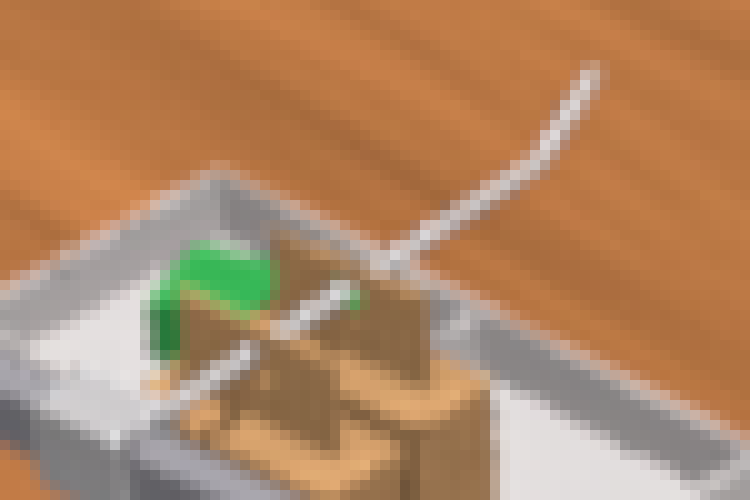

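```bash
cat > fitw.py <<'E'
from h import *
from scipy.optimize import least_squares
T=ld("top0");S=ld("scene0")
tp=np.array([(148,95),(152,150),(158,200),(163,250),(168,330),(173,400),(180,470),(184,530)])/7-.5+[225,105]
sp=np.array([(170,405),(235,362),(308,318),(345,290),(385,262),(440,228),(500,188),(540,160),(567,117),(592,76)])/10-.5+[185,145]
def wire(p):
    r=p[:3];y,pi,b=p[3:6]
    f=lambda a:np.array([-np.cos(y)*np.cos(a),-np.sin(y)*np.cos(a),np.sin(a)])
    B=r+.130*f(pi);return r,B,B+.024*f(pi+b)
def dist(q,P,extend=False):
    best=1e9
    for a,b in zip(P[:-1],P[1:]):
        s=np.clip((q-a)@(b-a)/((b-a)@(b-a)),0,1); e=q-a-s*(b-a)
        if np.hypot(*e)<best: best=np.hypot(*e);be=e
    return be
def res(p):
    W=wire(p);A=[proj(T,x) for x in W];C=[proj(S,x) for x in W]
    r=[dist(q,A) for q in tp]+[dist(q,C) for q in sp]
    r+=[(A[2]-(np.array([184,537])/7-.5+[225,105]))*.7,(C[2]-(np.array([595,68])/10-.5+[185,145]))*.7,(C[1]-sp[7])*.5,(A[0]-tp[0])*.3,(C[0]-sp[0])*.3]
    return np.concatenate(r)
if __name__=="__main__":
    s=least_squares(res,[.72,0,.245,0.05,0,.4],loss="soft_l1",f_scale=.5)
    print(s.cost,s.x,np.degrees(s.x[3:]));print(np.round(wire(s.x),4))
    print(np.round(res(s.x).reshape(-1,2),2).tolist())
    # stand uprights tops in topc crop, 257mm
    g=lambda x,y,h:onplane(T,x/4.4-.5+130,y/4.4-.5+95,h)
    print("up",g(60,124,.257),g(665,62,.257),"clip",g(505,75,.253),g(223,104,.253))
    for uv in [(35,315),(100,310),(165,300),(230,300)]:pass
    t=lambda x,y:(x/7-.5+225,y/7-.5+105)
    for c in [(90,335),(150,335),(200,325),(245,320),(90,240),(230,225)]:
        print("ctop",c,bp(T,*t(*c)))
    k=lambda x,y,h:onplane(T,x/7-.5+265,y/7-.5+195,h)
    for c in [(105,116),(677,90),(696,358),(122,390)]: print("tray",k(*c,.026))
    print("div",k(383,112,.026),k(403,370,.026), "floor z",bp(T,300,225))
E
python3 fitw.py
```

```text
0.7964859584998806 [0.72681172 0.00180307 0.24498802 0.09314961 0.01011555 0.66667228] [ 5.33707979  0.57957832 38.19750808]
[[ 0.7268  0.0018  0.245 ]
 [ 0.5974 -0.0103  0.2463]
 [ 0.5788 -0.012   0.2613]]
[[-0.0, 0.0], [-0.1, 0.01], [0.14, -0.01], [0.25, -0.02], [-0.01, 0.0], [-0.15, 0.01], [-0.01, 0.0], [-0.31, 0.03], [-0.01, -0.02], [-0.02, -0.03], [0.17, 0.26], [0.01, 0.01], [-0.07, -0.1], [0.04, 0.05], [0.02, 0.02], [-0.06, -0.09], [-0.22, -0.13], [-0.12, -0.07], [0.25, -0.4], [0.28, -0.09], [0.35, -0.17], [-0.01, -0.09], [-0.86, 0.57]]
up [0.70750873 0.22855774 0.257     ] [ 0.7449807  -0.07682053  0.257     ] clip [0.73836281 0.0048898  0.253     ] [0.720731   0.14804339 0.253     ]
ctop (90, 335) [0.65044    0.01996489 0.22767422]
ctop (150, 335) [6.50681539e-01 3.68014424e-04 2.27705681e-01]
ctop (200, 325) [ 0.65529061 -0.01598265  0.22395007]
ctop (245, 320) [ 0.65641003 -0.03069757  0.22670157]
ctop (90, 240) [0.68299341 0.02050262 0.22627081]
ctop (230, 225) [ 0.68845683 -0.02554909  0.22716115]
tray [ 0.53632152 -0.09376906  0.026     ]
tray [ 0.5490452  -0.32584808  0.026     ]
tray [ 0.44167458 -0.32953548  0.026     ]
tray [ 0.42745793 -0.10024903  0.026     ]
div [ 0.53898445 -0.20613189  0.026     ] [ 0.43609745 -0.21215446  0.026     ] floor z [ 0.49897206 -0.15455347  0.00337851]
```

```bash
python3 - <<'E'
from h import *
T=ld("top0")
vv,uu=np.mgrid[100:190,225:275]
P=np.array([[*bp(T,u,v),u,v] for u,v in zip(uu.ravel(),vv.ravel())])
m=(P[:,2]>.220)&(P[:,2]<.233)&(abs(P[:,1])<.06)&(P[:,0]<.71)
Q=P[m];print(len(Q))
a=Q[:,:2];
# lower image
g=np.zeros((90,50,3),np.uint8);px=T["pixels"][100:190,225:275]
g[:]=px//3
for q in Q: g[int(q[4])-100,int(q[3])-225]=px[int(q[4])-100,int(q[3])-225]
cv2.imwrite("pics/mask.png",cv2.resize(g[:,:,::-1],None,fx=7,fy=7,interpolation=cv2.INTER_NEAREST))
k=lambda x,y:onplane(T,x/7-.5+225,y/7-.5+105,.2272)
C=[k(*c) for c in [(75,283),(256,265),(258,332),(80,350)]];print(np.round(C,4));print(np.mean(C,0))
for i in range(4):
    d=C[(i+1)%4]-C[i];print(np.linalg.norm(d),np.degrees(np.arctan2(d[1],d[0])))
E
```

```text
404
[[ 0.668   0.0252  0.2272]
 [ 0.6749 -0.0342  0.2272]
 [ 0.6523 -0.035   0.2272]
 [ 0.6455  0.0232  0.2272]]
[ 0.66018849 -0.00520665  0.2272    ]
0.0597527318730913 -83.37579886903873
0.022672899248929318 -178.0432040837755
0.05853118361625412 96.66474610814163
0.02264771198420776 5.046968149924687
```

View pics/mask.png

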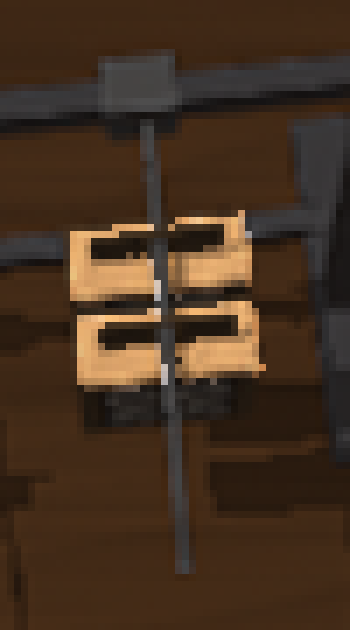

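Call:
move_arm:
  targets: [0,-34,0,0,-0.109,0,0,-34,0,0,-0.109,0,0,-34,0,0,-0.109,0,0,-34,0,0,-0.109,0,0,-34,0,0,-0.109,0]
  hand: 1
  squeeze: 20

```text
time_s: 0.72
position: [0.2325, 0.4982, 0.3727]
tool_rot: [[0.994, -0.0, -0.112], [0.112, -0.001, 0.994], [-0.001, -1.0, -0.001]]
ft_force: [0.3, -0.3, 0.8]
grip_width: 0.0853
```

```bash
cat >> h.py <<'E'
def to(target,yaw):
    from rig import env
    s=env.observe();R=np.array(s["tool_rot"]);p=np.array(s["position"])
    Rt=np.array([[np.cos(yaw+0),0,0]]*3)
    z=np.array([-np.sin(yaw),np.cos(yaw),0]);y=np.array([0,0,-1.]);x=np.cross(y,z)
    Rt=np.stack([x,y,z],1)
    from scipy.spatial.transform import Rotation as Ro
    print("t",s["time_s"],"p",np.round(p,4),"shift mm",np.round(R.T@(np.array(target)-p)*1e3,1),"turn",np.round(Ro.from_matrix(R.T@Rt).as_rotvec(),4),"F",np.round(s["ft_force"],2),"w",round(s["grip_width"],4),"q",np.round(s["q"],0))
E
python3 -c "
from h import *
to([.660,-.005,.36],np.radians(6.3))"
```

```text
t 0.725 p [0.2325 0.4982 0.3727] shift mm [ 368.7   12.9 -547.7] turn [ 0.0006  0.0018 -0.0005] F [ 0.26 -0.27  0.82] w 0.0853 q [ 53.  19.  52.  -0. 110. -44.]
```

Call:
move_arm:
  targets: [24.5,0,-36.5,0,0,0,24.5,0,-36.5,0,0,0,24.5,0,-36.5,0,0,0,24.5,0,-36.5,0,0,0,24.5,0,-36.5,0,0,0]

```text
time_s: 1.35
position: [0.3748, 0.3289, 0.3717]
tool_rot: [[0.994, -0.001, -0.108], [0.108, -0.0, 0.994], [-0.001, -1.0, -0.0]]
ft_force: [0.3, 1.2, -0.5]
grip_width: 0.0852
```

Call:
move_arm:
  targets: [24.5,0,-36.5,0,0,0,24.5,0,-36.5,0,0,0,24.5,0,-36.5,0,0,0,24.5,0,-36.5,0,0,0,24.5,0,-36.5,0,0,0]

```text
time_s: 1.98
position: [0.5164, 0.1607, 0.3716]
tool_rot: [[0.994, -0.001, -0.108], [0.108, -0.0, 0.994], [-0.001, -1.0, 0.0]]
ft_force: [0.5, 1.0, 0.5]
grip_width: 0.0853
```

Call:
move_arm:
  targets: [24.5,0,-36.5,0,0,0,24.5,0,-36.5,0,0,0,24.5,0,-36.5,0,0,0,24.5,0,-36.5,0,0,0,24.5,0,-36.5,0,0,0]

```text
time_s: 2.6
position: [0.6579, -0.0074, 0.3715]
tool_rot: [[0.994, -0.001, -0.108], [0.108, 0.0, 0.994], [-0.001, -1.0, 0.0]]
ft_force: [-0.6, 0.7, 0.2]
grip_width: 0.0856
```

```bash
python3 -c "
from h import *
to([.660,-.005,.2075],np.radians(6.3))
from rig import get_image
for n in('scene','top'):
    d=get_image(n);np.savez(f'pics/{n}1.npz',**d)
crop(ld('top1'),205,95,305,195,6,'t1');crop(ld('scene1'),130,60,310,240,3.3,'s1') if 0 else cv2.imwrite('pics/s1.png',cv2.resize(ld('scene1')['pixels'][60:240,120:320,::-1],(800,720)[:2] and (660,594)))
"
```

```text
t 2.6 p [ 0.6579 -0.0074  0.3715] shift mm [  2.5 164.    2.1] turn [-0.0003 -0.0017 -0.0008] F [-0.55  0.69  0.18] w 0.0856 q [ -11.   33.   29.    0.  118. -107.]
```

View pics/t1.png

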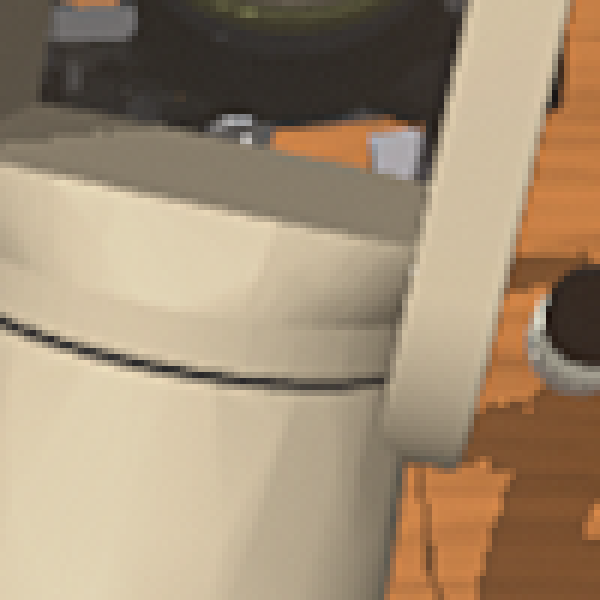

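View pics/s1.png

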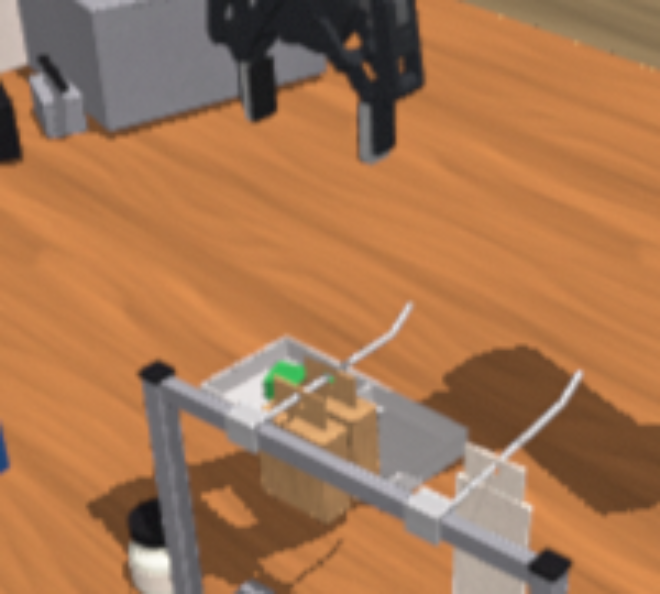

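```bash
python3 - <<'E'
from h import *
S=ld("scene1")
R=np.array([[.994,-.001,-.108],[.108,0,.994],[-.001,-1,0]]);p=np.array([.6579,-.0074,.3715])
for name,o in dict(tcp=(0,0,0),Ltip=(0,8,42.6),Rtip=(0,8,-42.6),L0=(0,-5,42.6),R0=(0,-5,-42.6)).items():
    u=proj(S,p+R@np.array(o)/1e3);print(name,(u-[120,60]+.5)*3.3)
# depth of pad pixels
for c in [(378,150),(378,130),(378,110),(262,112),(262,90),(262,70)]:
    u=np.array(c)/3.3-.5+[120,60];print(c,np.round((R.T@(bp(S,*u)-p))*1e3,1))
E
```

```text
tcp [322.28954132 201.06349383]
Ltip [375.28213904 233.31273018]
Rtip [273.14259707 192.89909459]
L0 [374.56600013 214.18222071]
R0 [271.61173114 174.33391289]
(378, 150) [  7.  -52.9  53.3]
(378, 130) [  8.  -66.1  54.7]
(378, 110) [  6.1 -77.3  53.6]
(262, 112) [  1.5 -47.  -45. ]
(262, 90) [  0.3 -61.  -44.6]
(262, 70) [ -2.1 -72.8 -45.7]
```

```bash
python3 - <<'E'
from h import *
from rig import env,get_image
d=get_image("scene");s=env.observe();np.savez('pics/scene2.npz',**d)
R=np.array(s["tool_rot"]);p=np.array(s["position"]);print(s["time_s"],p,s["q"],s["grip_width"])
print(abs(d["pixels"].astype(int)-ld("scene1")["pixels"]).max(), np.abs(d["R"]-ld("scene0")["R"]).max(),d["t"]-ld("scene0")["t"])
# all points in gripper region in tool frame
vv,uu=np.mgrid[40:115,170:260]
P=np.array([(R.T@(bp(d,u,v)-p))*1e3 for u,v in zip(uu.ravel(),vv.ravel())])
m=(np.abs(P[:,0])<60)&(np.abs(P[:,2])<70)&(P[:,1]<30)&(P[:,1]>-140)
Q=P[m];print(len(Q),Q.max(0),Q.min(0))
for b in range(-140,0,10):
    q=Q[(Q[:,1]>=b)&(Q[:,1]<b+10)]
    if len(q):print(b,len(q),np.round(q.min(0)),np.round(q.max(0)))
im=cv2.resize(d["pixels"][20:120,160:270,::-1],None,fx=6,fy=6,interpolation=cv2.INTER_NEAREST);cv2.imwrite("pics/grip.png",im)
E
```

```text
2.75 [ 0.65803885 -0.00798303  0.36973066] [-1.09792057e+01  3.27510448e+01  2.90784367e+01 -2.63827759e-03
  1.18354929e+02 -1.07045814e+02] 0.08570733603254503
186 0.0 [0. 0. 0.]
1876 [ 22.5753606  -41.35050408  69.9886594 ] [ -15.3778699  -139.99399806  -69.90178561]
-140 356 [ -11. -140.  -70.] [  23. -130.   68.]
-130 278 [ -11. -130.  -70.] [  23. -120.   70.]
-120 296 [ -15. -120.  -69.] [  21. -110.   70.]
-110 266 [ -13. -110.  -70.] [  20. -100.   70.]
-100 192 [ -10. -100.  -70.] [ 18. -90.  70.]
-90 104 [-11. -90. -70.] [ 16. -80.  70.]
-80 109 [-11. -80. -59.] [ 13. -70.  55.]
-70 110 [-10. -70. -59.] [ 14. -60.  56.]
-60 104 [-11. -60. -59.] [ 15. -50.  54.]
-50 61 [-10. -50. -59.] [ 12. -41.  51.]
```

View pics/grip.png

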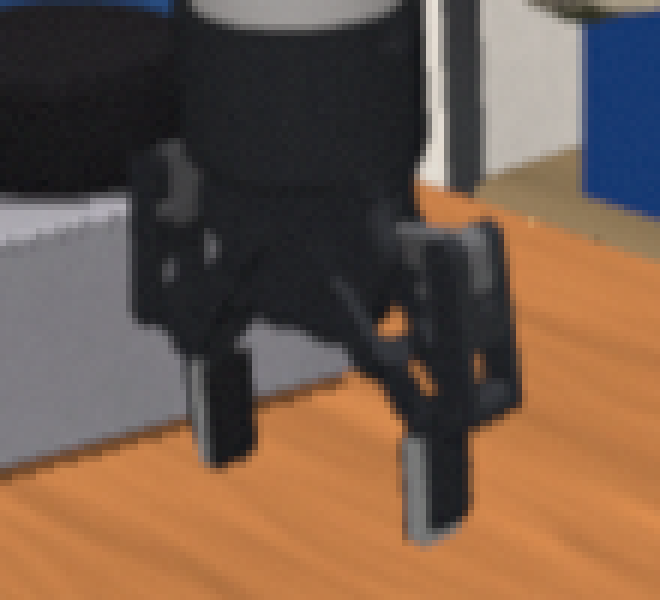

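```bash
python3 - <<'E'
from h import *
from rig import env,get_image
for i in range(3):
    d=get_image("scene" if i<2 else "top");s=env.observe()
    R=np.array(s["tool_rot"]);p=np.array(s["position"]);print(s["time_s"],p,np.round(s["qvel"],2),s["joint_efforts"],s["ft_force"])
    if i<2:
        print(abs(d["pixels"].astype(int)-ld("scene2")["pixels"]).max())
np.savez('pics/scene3.npz',**d)
vv,uu=np.mgrid[0:384,0:512]
from itertools import product
z=d["z_map"];K=d["intrinsics"]
c=np.stack([(uu-K[0,2])/K[0,0]*z,(vv-K[1,2])/K[1,1]*z,z],-1).reshape(-1,3)
W=(c-d["t"])@d["R"]
P=(W-p)@R*1e3
m=(np.abs(P[:,0])<150)&(np.abs(P[:,2])<150)&(W[:,2]>.3)
Q=P[m]
for b in range(-400,0,20):
    q=Q[(Q[:,1]>=b)&(Q[:,1]<b+20)]
    if len(q):print(b,len(q),np.round(q.min(0)),np.round(q.max(0)))
E
```

```text
2.8 [ 0.65739156 -0.00669061  0.37081929] [ 1.57 -2.22  0.58  0.03 -0.05  0.18] [-1.75326616e+00 -5.38135457e+01 -2.44840354e+01 -7.40205939e-02
 -2.50747619e-02 -3.90802708e-02] [0.03975937 0.6837159  0.14186456]
154
2.85 [ 0.65695283 -0.00588238  0.37169868] [ 0.96 -1.47  0.17 -0.05  0.04 -0.08] [-1.35461245e+00 -5.38339198e+01 -2.42710268e+01 -4.14682506e-02
 -3.34614166e-02 -9.66847816e-03] [0.5492883  0.61245283 0.04815339]
190
2.9 [ 0.65672114 -0.00546596  0.37226975] [ 0.53 -0.73  0.16 -0.01 -0.07 -0.05] [-9.74455252e-01 -5.42178476e+01 -2.42522746e+01 -2.37811496e-02
 -2.90978589e-02 -2.41120342e-04] [-0.31486058 -0.84629557  0.49343504]
-340 5749 [ -50. -334.  -66.] [  25. -320.   65.]
-320 4077 [ -83. -320.  -70.] [  25. -300.   75.]
-300 2476 [-115. -300.  -64.] [   4. -280.   85.]
-280 4988 [-150. -280.  -57.] [  25. -260.   91.]
-260 1962 [-150. -260.  -33.] [ -14. -240.   94.]
-240 751 [-149. -240.  -30.] [  -8. -220.   96.]
-220 378 [ -76. -220.  -33.] [ -12. -200.   59.]
-200 294 [ -39. -200.  -36.] [  -6. -180.   36.]
-180 251 [ -39. -180.  -36.] [  -6. -160.   36.]
-160 190 [ -37. -160.  -68.] [  10. -140.   61.]
-140 140 [ -20. -140.  -71.] [  10. -120.   64.]
-120 193 [ -18. -120.  -74.] [   8. -100.   59.]
-100 87 [ -17. -100.  -74.] [  9. -82.  59.]
-80 1 [  6. -80.  43.] [  6. -80.  43.]
-60 4 [ -4. -59. -44.] [  2. -42. -44.]
```

Call:
move_arm:
  targets: [0,15,0,0,0,0,0,15,0,0,0,0,0,15,0,0,0,0,0,15,0,0,0,0,0,0,0,0,0,0]

```text
time_s: 3.52
position: [0.6563, -0.0052, 0.3118]
tool_rot: [[0.994, -0.001, -0.109], [0.109, 0.0, 0.994], [-0.001, -1.0, 0.0]]
ft_force: [0.2, -0.4, -0.7]
grip_width: 0.0854
```

```bash
python3 - <<'E'
from h import *
from rig import env,get_image
d=get_image("scene");s=env.observe();np.savez('pics/scene4.npz',**d)
R=np.array(s["tool_rot"]);p=np.array(s["position"]);print(s["time_s"],p,np.round(s["qvel"],2),np.round(s["q"],2),s["ft_force"])
vv,uu=np.mgrid[0:384,0:512]
z=d["z_map"];K=d["intrinsics"]
c=np.stack([(uu-K[0,2])/K[0,0]*z,(vv-K[1,2])/K[1,1]*z,z],-1).reshape(-1,3)
W=(c-d["t"])@d["R"]
P=(W-p)@R*1e3
m=(np.abs(P[:,0])<40)&(np.abs(P[:,2])<70)&(W[:,2]>.26)
Q=P[m]
for b in range(-160,20,8):
    q=Q[(Q[:,1]>=b)&(Q[:,1]<b+8)]
    if len(q):print(b,len(q),np.round(q.min(0)),np.round(q.max(0)))
im=cv2.resize(d["pixels"][40:220,120:320,::-1],None,fx=3.3,fy=3.3,interpolation=cv2.INTER_NEAREST);cv2.imwrite("pics/s4.png",im)
for o in [(0,8,42),(0,-43,42)]:print((proj(d,p+R@np.array(o)/1e3)-[120,40]+.5)*3.3)
E
```

```text
3.575 [ 0.65664779 -0.00538679  0.3126811 ] [-0.3  -0.16 -1.73 -0.09  0.15  0.09] [ -10.78   31.49   40.35    0.    108.14 -107.04] [0.43916158 0.61980122 0.08100514]
-160 74 [ -11. -160.  -17.] [  39. -152.   38.]
-152 145 [ -12. -152.  -66.] [  14. -144.   67.]
-144 259 [ -13. -144.  -66.] [  20. -136.   69.]
-136 254 [ -12. -136.  -69.] [  21. -128.   70.]
-128 175 [ -12. -128.  -69.] [  21. -120.   70.]
-120 185 [ -16. -120.  -70.] [  19. -112.   70.]
-112 205 [ -13. -112.  -68.] [  20. -104.   70.]
-104 157 [ -10. -104.  -70.] [ 18. -96.  70.]
-96 115 [-10. -96. -70.] [ 15. -88.  70.]
-88 60 [-12. -88. -66.] [ 14. -80.  66.]
-80 80 [-11. -80. -56.] [ 14. -72.  57.]
-72 76 [-11. -72. -56.] [ 14. -64.  58.]
-64 82 [-12. -64. -57.] [ 13. -56.  57.]
-56 71 [-10. -56. -57.] [ 13. -48.  56.]
-48 31 [-10. -48. -50.] [ 12. -42.  49.]
[381.27399274 382.02868188]
[378.78760257 310.75058924]
```

View pics/s4.png

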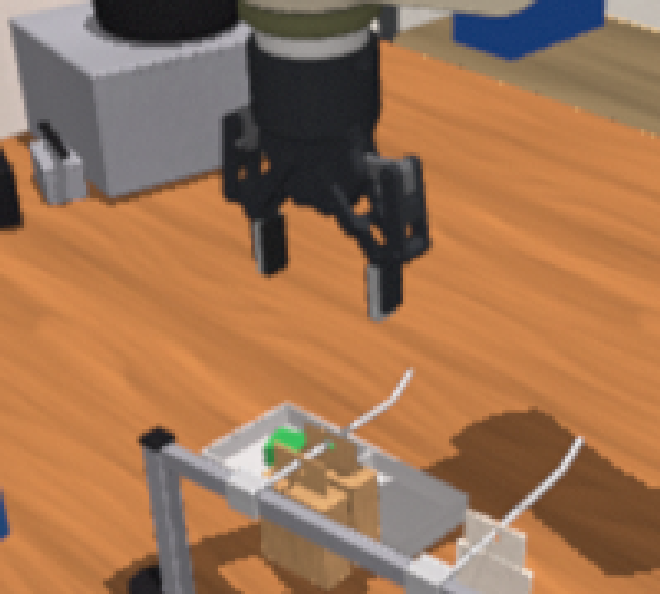

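```bash
python3 - <<'E'
from h import *
def cloud(d):
    vv,uu=np.mgrid[0:384,0:512]
    z=d["z_map"];K=d["intrinsics"]
    c=np.stack([(uu-K[0,2])/K[0,0]*z,(vv-K[1,2])/K[1,1]*z,z],-1).reshape(-1,3)
    return (c-d["t"])@d["R"]
for nm in("scene0","scene4"):
  W=cloud(ld(nm));a=np.radians(6.5)
  L=(W-[.6602,-.0052,.1595])@np.array([[np.cos(a),-np.sin(a),0],[np.sin(a),np.cos(a),0],[0,0,1]])*1e3
  m=(abs(L[:,0])<10)&(L[:,2]>5)&(L[:,2]<62)&(abs(L[:,1])<40)
  Q=L[m];print(nm,len(Q),np.percentile(Q[:,1],[5,25,50,75,95]))
  A=np.c_[Q[:,0],np.ones(len(Q))];k=abs(Q[:,1]-np.median(Q[:,1]))<4
  print("side fit",np.linalg.lstsq(A[k],Q[k,1],rcond=None)[0], k.sum())
  # tab: x~0 , z 70-92
  m=(abs(L[:,0])<12)&(L[:,2]>72)&(L[:,2]<92)&(abs(L[:,1])<22)&(abs(L[:,1])>4);print("tab x",np.median(L[m,0]),m.sum(),np.percentile(L[m,1],[2,98]),np.percentile(L[m,0],[10,90]))
  A=np.c_[L[m,1],np.ones(m.sum())];print(np.linalg.lstsq(A,L[m,0],rcond=None)[0])
W=cloud(ld("top0"))
L=(W-[.6602,-.0052,.1595])@np.array([[np.cos(a),-np.sin(a),0],[np.sin(a),np.cos(a),0],[0,0,1]])*1e3
m=(abs(L[:,0])<13)&(abs(L[:,2]-68)<4)&(abs(L[:,1])<40);print("top",m.sum(),L[m,1].min(),L[m,1].max(),L[m,0].min(),L[m,0].max(),np.median(L[m,2]))
E
```

```text
scene0 93 [27.6945744  28.67235384 29.58647859 30.38735859 31.31633108]
side fit [1.58689024e-02 2.95449212e+01] 93
tab x 2.1589822088252864 87 [-20.49593834  20.77012487] [1.0809936  3.66715952]
[-0.02090293  2.29938031]
scene4 93 [27.95900915 28.98211905 29.54521055 30.23832974 31.18927795]
side fit [-7.21869754e-04  2.96052521e+01] 93
tab x 2.1834846358647377 88 [-21.33109047  21.36190629] [0.71503215 3.60325775]
[-0.01641332  2.16655437]
top 184 -30.27466272298493 29.352055527978287 -12.818430167341749 11.932551751911806 67.03931452598673
```

Call:
move_arm:
  targets: [3.4,14,-0.5,0,0,0,0,14,0,0,0,0,0,14,0,0,0,0,0,14,0,0,0,0,0,0,0,0,0,0]

```text
time_s: 4.2
position: [0.6602, -0.0064, 0.2546]
tool_rot: [[0.994, -0.002, -0.108], [0.108, 0.0, 0.994], [-0.002, -1.0, 0.001]]
ft_force: [-0.7, -0.2, -0.6]
grip_width: 0.0852
```

Call:
move_arm:
  targets: [0,12,0,0,0,0,0,12,0,0,0,0,0,12,0,0,0,0,0,12,0,0,0,0,0,0,0,0,0,0]

```text
time_s: 4.82
position: [0.6602, -0.0063, 0.2067]
tool_rot: [[0.994, -0.002, -0.108], [0.108, 0.0, 0.994], [-0.002, -1.0, 0.001]]
ft_force: [-0.5, -0.3, -0.2]
grip_width: 0.0853
```

```bash
cat > look.py <<'E'
import sys
from h import *
from rig import env,get_image
n=sys.argv[1]
d=get_image("scene");s=env.observe();np.savez(f'pics/{n}.npz',**d)
R=np.array(s["tool_rot"]);p=np.array(s["position"]);print(s["time_s"],p,s["ft_force"],s["grip_width"])
crop(d,*[int(a) for a in sys.argv[2:6]],float(sys.argv[6]),n)
E
python3 look.py s5 150 80 300 210 5
```

```text
4.875 [ 0.66049118 -0.00640353  0.20760609] [ 0.32651247 -0.41272881  1.16423611] 0.08573423914905373
```

View pics/s5.png

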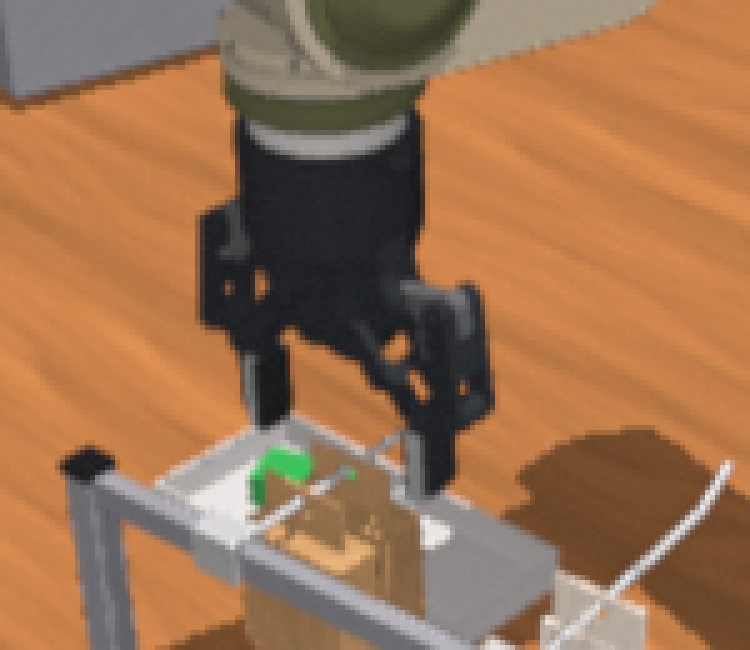

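Call:
move_arm:
  targets: [0,10,0.8,0,0,0,0,10,0,0,0,0,0,10,0,0,0,0,0,8,0,0,0,0,0,0,0,0,0,0]

```text
time_s: 5.5
position: [0.6602, -0.0056, 0.1691]
tool_rot: [[0.994, -0.001, -0.108], [0.108, 0.0, 0.994], [-0.001, -1.0, 0.0]]
ft_force: [-0.3, -0.2, 0.7]
grip_width: 0.0856
```

```bash
python3 look.py s6 170 100 290 210 6; python3 - <<'E'
from h import *
from rig import env
d=ld("s6");s=env.observe();R=np.array(s["tool_rot"]);p=np.array(s["position"])
vv,uu=np.mgrid[0:384,0:512]
z=d["z_map"];K=d["intrinsics"]
c=np.stack([(uu-K[0,2])/K[0,0]*z,(vv-K[1,2])/K[1,1]*z,z],-1).reshape(-1,3)
W=(c-d["t"])@d["R"]
P=(W-p)@R*1e3;col=d["pixels"].reshape(-1,3)
m=(abs(P[:,0])<25)&(P[:,2]>35)&(P[:,2]<62)&(P[:,1]<-44)&(P[:,1]>-78);print("+pad",np.percentile(P[m],[3,50,97],axis=0).round(1),m.sum())
m=(abs(P[:,0])<25)&(P[:,2]<-35)&(P[:,2]>-62)&(P[:,1]<-50)&(P[:,1]>-78);print("-pad",np.percentile(P[m],[3,50,97],axis=0).round(1),m.sum())
E
```

```text
5.55 [ 0.66048014 -0.00561871  0.16978114] [-0.29550921  0.05544458  0.45728261] 0.08528833096633266
+pad [[ -7.  -76.9  42.5]
 [  6.9 -63.4  51.4]
 [ 12.  -46.3  56. ]] 115
-pad [[-10.6 -77.2 -56.8]
 [  4.7 -66.6 -44.3]
 [ 12.2 -51.5 -42.1]] 87
```

View pics/s6.png

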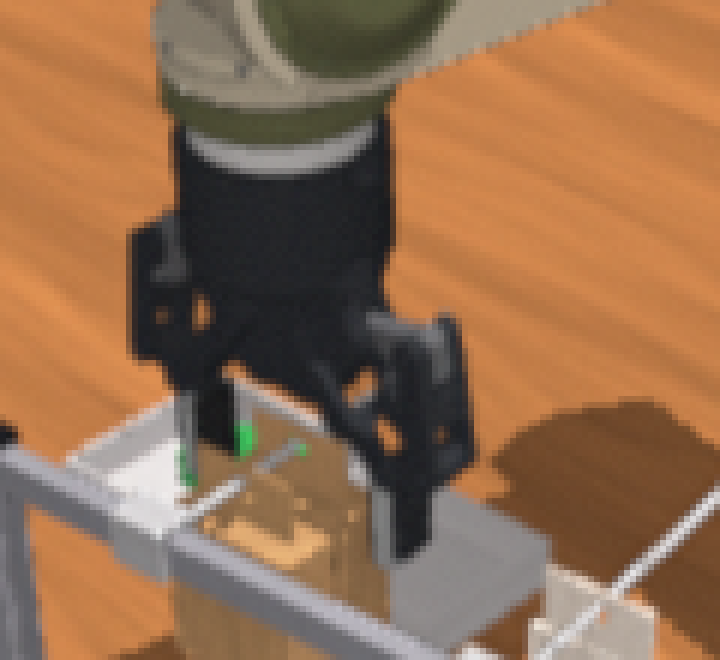

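Call:
move_arm:
  targets: [0,0,0,0,0,0,0,0,0,0,0,0,0,0,0,0,0,0,0,0,0,0,0,0,0,0,0,0,0,0]
  hand: 0.48

```text
time_s: 6.18
position: [0.6605, -0.0056, 0.1699]
tool_rot: [[0.994, -0.0, -0.108], [0.108, 0.0, 0.994], [-0.0, -1.0, 0.0]]
ft_force: [0.7, 0.3, 0.7]
grip_width: 0.0626
```

```bash
python3 look.py s7 170 100 290 210 6; python3 - <<'E'
from h import *
from rig import env
d=ld("s7");s=env.observe();R=np.array(s["tool_rot"]);p=np.array(s["position"])
vv,uu=np.mgrid[0:384,0:512]
z=d["z_map"];K=d["intrinsics"]
c=np.stack([(uu-K[0,2])/K[0,0]*z,(vv-K[1,2])/K[1,1]*z,z],-1).reshape(-1,3)
W=(c-d["t"])@d["R"]
P=(W-p)@R*1e3
for b in range(-60,60,6):
    q=P[(abs(P[:,0])<14)&(P[:,1]>=b)&(P[:,1]<b+6)&(P[:,2]>15)&(P[:,2]<60)]
    if len(q):print(b,len(q),np.round(np.percentile(q,[3,50,97],axis=0)[:,2],1),np.round(np.percentile(q,[3,50,97],axis=0)[:,0],1))
E
```

```text
6.225 [ 0.66049744 -0.00561886  0.16994048] [-0.3877582   0.84495116  0.30267367] 0.06332955169299276
-60 51 [16.1 32.6 44.9] [-3.9  7.3 13.6]
-54 26 [15.9 35.1 45. ] [-3.9 10.7 13.4]
-48 24 [24.2 36.7 44.2] [-3.7  8.5 12.8]
-42 15 [24.3 30.7 39.3] [ 2.8 10.3 13.3]
-36 9 [24.2 30.  31.7] [ 5.2 12.3 13.3]
-30 18 [25.  30.  31.9] [-9.1  5.3 13.3]
-24 20 [22.1 30.  31.2] [-10.    4.2  12.3]
-18 10 [29.4 30.6 31.1] [-9.7 -0.4  7.1]
-12 8 [28.9 30.1 31.1] [-8.9 -4.5 -0.2]
-6 3 [30.1 30.8 31.1] [-9.  -7.8 -4.9]
0 1 [30.1 30.1 30.1] [-8.7 -8.7 -8.7]
6 2 [24.1 25.6 27.1] [12.5 12.5 12.5]
```

View pics/s7.png

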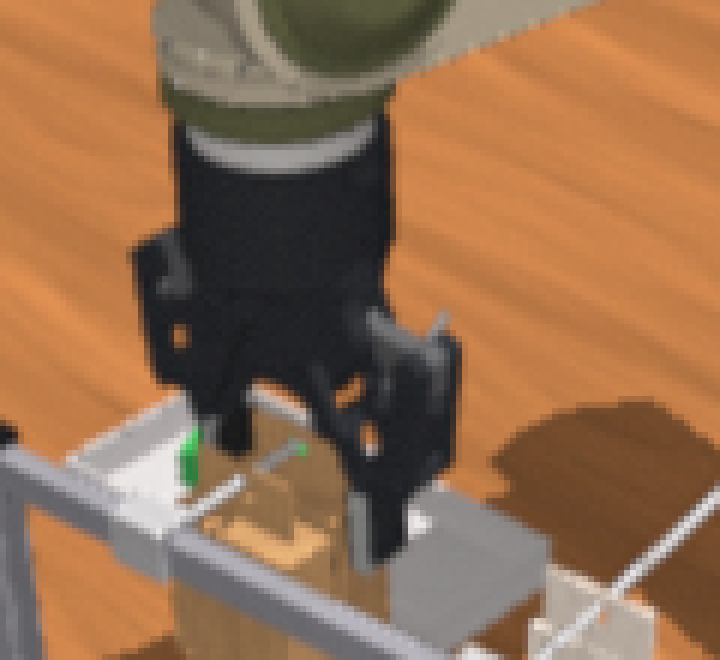

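Call:
move_arm:
  targets: [0,0,0,0,0,0,0,0,0,0,0,0,0,0,0,0,0,0,0,0,0,0,0,0,0,0,0,0,0,0]
  hand: 0.3
  squeeze: 25

```text
time_s: 6.85
position: [0.6605, -0.0056, 0.17]
tool_rot: [[0.994, 0.0, -0.108], [0.108, -0.0, 0.994], [0.0, -1.0, -0.0]]
ft_force: [2.2, -0.6, 1.0]
grip_width: 0.0594
```

```bash
cat > ob.py <<'E'
from rig import env
import numpy as np
s=env.observe();print("t",s["time_s"],"p",np.round(np.array(s["position"])*1e3,2),"F",np.round(s["ft_force"],2),"M",np.round(s["wrist_torque"],3),"w",round(s["grip_width"],4))
E
python3 ob.py;python3 look.py s8 170 100 290 210 6;python3 ob.py
```

```text
t 6.85 p [660.54  -5.63 169.95] F [ 2.18 -0.56  0.99] M [ 0.083 -0.123  0.035] w 0.0594
6.9 [ 0.66054777 -0.00560724  0.16997129] [ 1.51719545 -0.60358506  1.68807962] 0.05959693957793804
t 6.9 p [660.55  -5.61 169.97] F [ 1.52 -0.6   1.69] M [ 0.02  -0.125 -0.053] w 0.0596
```

View pics/s8.png

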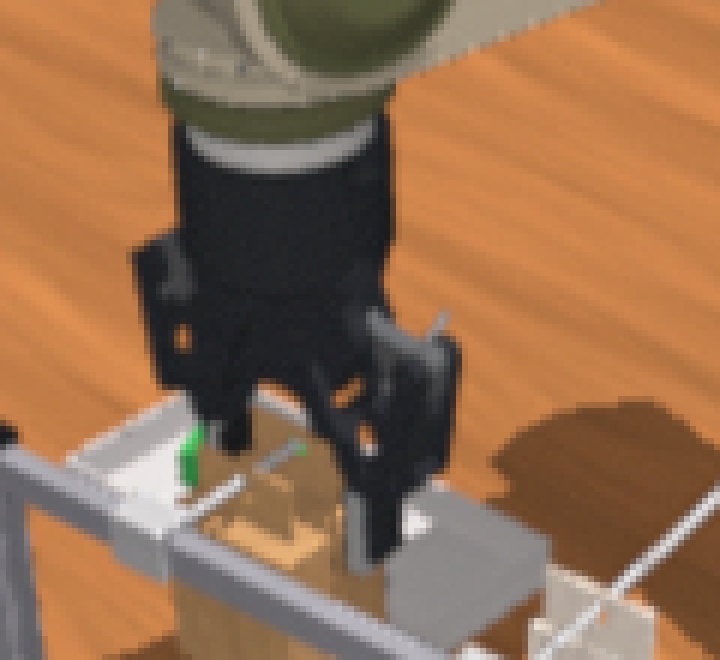

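Call:
move_arm:
  targets: [0,-1,0,0,0,0,0,-0.5,0,0,0,0,0,-0.5,0,0,0,0,0,0,0,0,0,0,0,0,0,0,0,0]

```text
time_s: 7.52
position: [0.6604, -0.0056, 0.1719]
tool_rot: [[0.994, -0.0, -0.108], [0.108, 0.0, 0.994], [-0.0, -1.0, 0.0]]
ft_force: [0.4, 0.8, -1.2]
grip_width: 0.0595
```

```bash
cat > avg.py <<'E'
from rig import env,get_image
import numpy as np,sys
n=int(sys.argv[1]) if len(sys.argv)>1 else 6
F=[];M=[]
for i in range(n):
    s=env.observe();F.append(s["ft_force"]);M.append(s["wrist_torque"]);get_image("scene")
F=np.array(F);print("t",s["time_s"],"p",np.round(np.array(s["position"])*1e3,2),"F",F.mean(0).round(2),"sd",(F.std(0)/np.sqrt(n)).round(2),"M",np.mean(M,0).round(3),"w",round(s["grip_width"],4))
E
python3 avg.py 6
```

```text
t 7.775 p [660.48  -5.59 171.89] F [ 0.09 -0.12 -1.01] sd [0.1  0.23 0.16] M [ 0.016 -0.014 -0.01 ] w 0.0594
```

Call:
move_arm:
  targets: [-4,0,0,0,0,0,-4,0,0.1,0,0,0,-4,-0.1,0.1,0,0,0,-3,0,0,0,0,0,0,0,0,0,0,0]

```text
time_s: 8.45
position: [0.6454, -0.007, 0.1722]
tool_rot: [[0.994, 0.0, -0.108], [0.108, -0.0, 0.994], [0.0, -1.0, -0.0]]
ft_force: [-0.0, 0.0, -1.7]
grip_width: 0.0595
```

```bash
python3 avg.py 5
```

```text
t 8.65 p [645.67  -7.02 172.  ] F [ 0.24  0.25 -1.29] sd [0.34 0.16 0.24] M [-0.006  0.023  0.014] w 0.0595
```

Call:
move_arm:
  targets: [-4,0,0.1,0,0,0,-4,-0.1,0,0,0,0,-4,0,0.1,0,0,0,-3,0,0,0,0,0,0,0,0,0,0,0]

```text
time_s: 9.32
position: [0.6304, -0.0084, 0.1722]
tool_rot: [[0.994, 0.0, -0.108], [0.108, -0.0, 0.994], [0.0, -1.0, -0.0]]
ft_force: [0.6, 0.2, -0.7]
grip_width: 0.0595
```

```bash
python3 avg.py 5
```

```text
t 9.525 p [630.69  -8.45 172.06] F [ 0.31  0.2  -1.1 ] sd [0.26 0.17 0.1 ] M [ 0.006  0.004 -0.022] w 0.0593
```

Call:
move_arm:
  targets: [-3,0,0.1,0,0,0,-3,-0.1,0,0,0,0,-3,0,0.1,0,0,0,-3,0,0,0,0,0,0,0,0,0,0,0]

```text
time_s: 10.2
position: [0.6185, -0.0096, 0.1724]
tool_rot: [[0.994, 0.0, -0.108], [0.108, -0.0, 0.994], [0.0, -1.0, -0.0]]
ft_force: [0.6, -0.5, -1.9]
grip_width: 0.0597
```

```bash
python3 avg.py 5; python3 look.py s9 170 100 290 210 6
```

```text
t 10.4 p [618.72  -9.51 172.2 ] F [-0.02  0.12 -1.14] sd [0.2 0.3 0.2] M [ 0.028 -0.012  0.023] w 0.0589
10.5 [ 0.61873832 -0.00953892  0.17216999] [-0.15142274 -0.17125236 -0.89260905] 0.05940192854783329
```

View pics/s9.png

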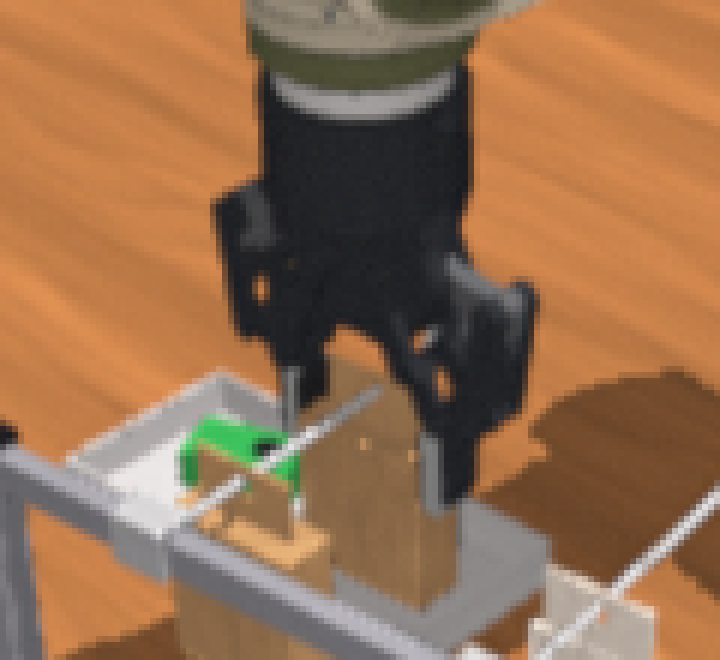

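Call:
move_arm:
  targets: [-1.8,0,0,0,0,0.025,-1.8,0,0,0,0,0.025,-1.8,-0.1,0,0,0,0.025,-1.8,-0.1,0,0,0,0.025,0,0,0,0,0,0]

```text
time_s: 11.12
position: [0.6117, -0.0103, 0.1724]
tool_rot: [[0.989, -0.1, -0.108], [0.108, -0.011, 0.994], [-0.1, -0.995, 0.0]]
ft_force: [-0.0, -0.2, -1.3]
grip_width: 0.0596
```

```bash
python3 avg.py 5; python3 look.py s10 170 100 290 210 6; python3 - <<'E'
from h import *
def cloud(d):
    vv,uu=np.mgrid[0:384,0:512]
    z=d["z_map"];K=d["intrinsics"]
    c=np.stack([(uu-K[0,2])/K[0,0]*z,(vv-K[1,2])/K[1,1]*z,z],-1).reshape(-1,3)
    return (c-d["t"])@d["R"]
from rig import env
print(np.round(env.observe()["tool_rot"],3).tolist())
for n in("s9","s10"):
    W=cloud(ld(n));a=np.radians(6.2)
    L=(W-[.6187,-.0095,.246])@np.array([[np.cos(a),-np.sin(a),0],[np.sin(a),np.cos(a),0],[0,0,1]])*1e3
    m=(abs(L[:,0])<12)&(abs(L[:,2])<8)&(abs(L[:,1])<21)&(abs(L[:,1])>4)
    A=np.c_[L[m,2],np.ones(m.sum())];print(n,"tab face slope, x at hole",np.linalg.lstsq(A,L[m,0],rcond=None)[0],m.sum())
    # top of tab and side range
    m=(abs(L[:,1])<26)&(abs(L[:,0]-0)<40)&(L[:,2]<-30)&(L[:,2]>-80);print(" body face x",[ (b,round(float(np.median(L[m&(abs(L[:,2]-b)<4),0])),1)) for b in(-40,-50,-60,-70)])
E
```

```text
t 11.325 p [611.47 -10.32 172.74] F [-0.24 -0.07 -1.  ] sd [0.33 0.22 0.09] M [ 0.017 -0.055 -0.001] w 0.0592
11.425 [ 0.61147183 -0.01034463  0.17279537] [ 0.05366309  0.28483521 -1.09266982] 0.059530600292567605
[[0.989, -0.099, -0.108], [0.107, -0.011, 0.994], [-0.1, -0.995, -0.0]]
s9 tab face slope, x at hole [-0.00737674  2.21407996] 63
 body face x [(-40, 13.0), (-50, 13.0), (-60, 13.0), (-70, 12.4)]
s10 tab face slope, x at hole [0.11846799 2.00130661] 48
 body face x [(-40, 9.0), (-50, 8.1), (-60, 7.1), (-70, 5.7)]
```

View pics/s10.png

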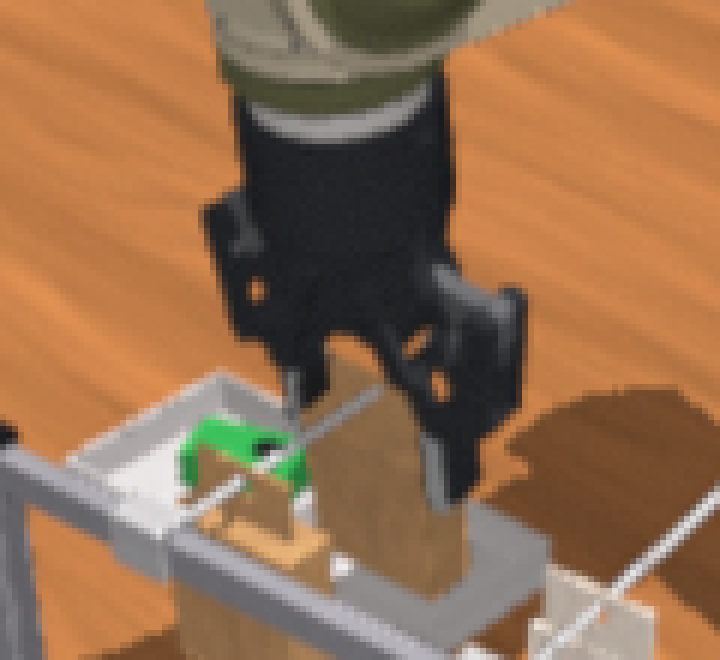

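Call:
move_arm:
  targets: [0,-0.4,0,0,0,0,0,-0.4,0,0,0,0,0,0,0,0,0,0,0,0,0,0,0,0,0,0,0,0,0,0]

```text
time_s: 12.05
position: [0.6116, -0.0103, 0.1735]
tool_rot: [[0.989, -0.099, -0.108], [0.107, -0.011, 0.994], [-0.1, -0.995, 0.0]]
ft_force: [-0.6, 0.7, -2.2]
grip_width: 0.0594
```

```bash
python3 avg.py 5
```

```text
t 12.25 p [611.62 -10.29 173.47] F [-0.41  0.14 -1.46] sd [0.16 0.18 0.21] M [-0.017 -0.093 -0.   ] w 0.0597
```

Call:
move_arm:
  targets: [0,0.5,0,0,0,0,0,0.5,0,0,0,0,0,0.5,0,0,0,0,0,0,0,0,0,0,0,0,0,0,0,0]

```text
time_s: 12.92
position: [0.6115, -0.0103, 0.172]
tool_rot: [[0.989, -0.099, -0.108], [0.108, -0.011, 0.994], [-0.1, -0.995, -0.0]]
ft_force: [0.2, -0.1, -0.7]
grip_width: 0.0594
```

```bash
python3 avg.py 5
```

```text
t 13.125 p [611.47 -10.33 172.01] F [-0.05 -0.12 -0.91] sd [0.07 0.21 0.25] M [ 0.009 -0.085  0.022] w 0.0595
```

Call:
move_arm:
  targets: [0,0.4,0,0,0,0,0,0.4,0,0,0,0,0,0,0,0,0,0,0,0,0,0,0,0,0,0,0,0,0,0]

```text
time_s: 13.8
position: [0.6114, -0.0103, 0.1712]
tool_rot: [[0.989, -0.099, -0.108], [0.107, -0.011, 0.994], [-0.1, -0.995, -0.0]]
ft_force: [0.0, -1.0, -0.2]
grip_width: 0.0595
```

```bash
python3 avg.py 5
```

```text
t 14.0 p [611.4  -10.36 171.2 ] F [ 0.07  0.07 -0.33] sd [0.08 0.3  0.04] M [-0.01  -0.092  0.011] w 0.0595
```

Call:
move_arm:
  targets: [0,-0.8,0,0,0,0,0,-0.8,0,0,0,0,0,0,0.5,0,0,0,0,0,0.5,0,0,0,0,0,0,0,0,0]

```text
time_s: 14.68
position: [0.6114, -0.0093, 0.1727]
tool_rot: [[0.989, -0.099, -0.108], [0.108, -0.011, 0.994], [-0.1, -0.995, -0.0]]
ft_force: [0.2, -0.5, -1.2]
grip_width: 0.0593
```

```bash
python3 avg.py 5
```

```text
t 14.875 p [611.42  -9.32 172.78] F [-0.31  0.02 -1.13] sd [0.25 0.14 0.2 ] M [ 0.011 -0.07   0.019] w 0.0593
```

Call:
move_arm:
  targets: [0,0,-0.5,0,0,0,0,0,-0.5,0,0,0,0,0,-0.5,0,0,0,0,0,-0.5,0,0,0,0,0,0,0,0,0]

```text
time_s: 15.55
position: [0.6116, -0.0113, 0.1728]
tool_rot: [[0.989, -0.099, -0.108], [0.107, -0.011, 0.994], [-0.1, -0.995, 0.0]]
ft_force: [-0.3, -0.1, -1.3]
grip_width: 0.0598
```

```bash
python3 avg.py 5
```

```text
t 15.75 p [611.64 -11.29 172.8 ] F [-0.41  0.04 -1.08] sd [0.26 0.16 0.2 ] M [-0.008 -0.098  0.021] w 0.0593
```

Call:
move_arm:
  targets: [0,0,0.5,0,0,0,0,0,0.5,0,0,0,-7,0.1,0,0,0,0.055,-7,0.3,0.1,0,0,0.055,0,0,0,0,0,0]

```text
time_s: 16.42
position: [0.5979, -0.0117, 0.1738]
tool_rot: [[0.972, -0.207, -0.108], [0.106, -0.022, 0.994], [-0.208, -0.978, 0.0]]
ft_force: [0.4, 0.4, -1.4]
grip_width: 0.0594
```

```bash
python3 avg.py 5
```

```text
t 16.625 p [597.7 -11.7 174.3] F [-0.22 -0.14 -1.45] sd [0.17 0.41 0.32] M [ 0.014 -0.126  0.028] w 0.0598
```

Call:
move_arm:
  targets: [-3.5,0.2,0,0,0,0.0275,-3.5,0.2,0.1,0,0,0.0275,-3.5,0.3,0,0,0,0.0275,-3.5,0.3,0.1,0,0,0.0275,0,0,0,0,0,0]

```text
time_s: 17.3
position: [0.584, -0.013, 0.1764]
tool_rot: [[0.943, -0.314, -0.108], [0.103, -0.034, 0.994], [-0.315, -0.949, 0.0]]
ft_force: [0.1, -0.0, -0.1]
grip_width: 0.0595
```

```bash
python3 avg.py 5; cat > hole.py <<'E'
from h import *
from rig import env
import sys
d=ld(sys.argv[1]);s=env.observe();R=np.array(s["tool_rot"]);p=np.array(s["position"])
h=p+R@np.array([.0,-.074,0]);print("tilt",np.degrees(np.arctan2(-R[2,0],-R[2,1])).round(2),"hole(cmd)",h.round(4))
vv,uu=np.mgrid[0:384,0:512]
z=d["z_map"];K=d["intrinsics"]
c=np.stack([(uu-K[0,2])/K[0,0]*z,(vv-K[1,2])/K[1,1]*z,z],-1).reshape(-1,3)
W=(c-d["t"])@d["R"]
P=(W-h)@R*1e3
m=(abs(P[:,0])<7)&(abs(P[:,1])<8)&(abs(P[:,2])<21)&(abs(P[:,2])>4.5)
A=np.c_[P[m,1],np.ones(m.sum())];print("tab face in tool: slope,x",np.linalg.lstsq(A,P[m,0],rcond=None)[0],m.sum())
m=(abs(P[:,0])<7)&(P[:,1]<0)&(P[:,1]>-20)&(abs(P[:,2])<30);print("tab z range",np.percentile(P[m,2],[2,98]),"top y",np.percentile(P[m&(abs(P[:,2])<18),1],2) if m.any() else None)
q=proj(d,h);print("hole px",q)
E
python3 look.py s11 180 110 280 200 7; python3 hole.py s11
```

```text
t 17.5 p [583.91 -13.02 176.72] F [ 0.33 -0.23 -1.  ] sd [0.12 0.07 0.23] M [ 0.011 -0.205  0.002] w 0.0594
17.6 [ 0.58390886 -0.01302252  0.17678849] [-0.37431929 -0.05360446 -0.804049  ] 0.05959015497015439
tilt 18.32 hole(cmd) [ 0.607  -0.0105  0.247 ]
tab face in tool: slope,x [0.0701412  1.89591522] 27
tab z range [-21.46716584   1.4049106 ] top y -8.454631556893236
hole px [236.05182673 161.51558606]
```

View pics/s11.png

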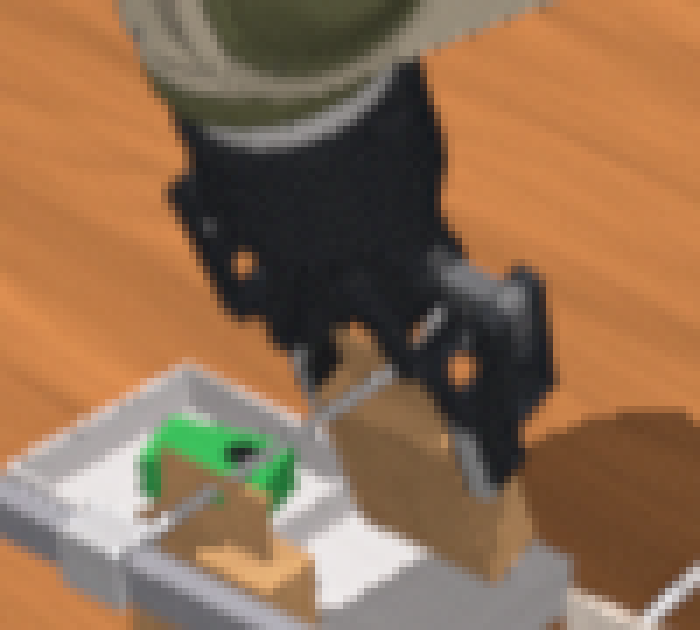

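Call:
move_arm:
  targets: [-1.9,0.6,0,0,0,0,-1.9,0.6,0.1,0,0,0,-1.9,0.6,0,0,0,0,0,0,0,0,0,0,0,0,0,0,0,0]

```text
time_s: 18.23
position: [0.578, -0.0136, 0.1768]
tool_rot: [[0.944, -0.313, -0.108], [0.102, -0.034, 0.994], [-0.315, -0.949, 0.0]]
ft_force: [0.8, -1.0, -1.3]
grip_width: 0.059
```

```bash
python3 avg.py 5;python3 look.py s12 180 110 280 200 7; python3 hole.py s12
```

```text
t 18.425 p [578.01 -13.55 176.73] F [ 0.4  -0.51 -0.82] sd [0.24 0.32 0.21] M [ 0.014 -0.218  0.005] w 0.0592
18.525 [ 0.57799961 -0.01356999  0.17674806] [-0.50748967  0.12162465 -1.34628302] 0.059475180642958585
tilt 18.34 hole(cmd) [ 0.6011 -0.0111  0.247 ]
tab face in tool: slope,x [-0.00722378  1.53876921] 25
tab z range [-25.20245129  16.54935403] top y -8.816383616620787
hole px [237.76962495 160.42777349]
```

Call:
move_arm:
  targets: [-1,0.1,0,0,0,0,-1,0.1,0,0,0,0,-1,0.1,0.1,0,0,0,0,0,0,0,0,0,0,0,0,0,0,0]

```text
time_s: 19.15
position: [0.5751, -0.0138, 0.1774]
tool_rot: [[0.944, -0.313, -0.108], [0.103, -0.034, 0.994], [-0.315, -0.949, -0.0]]
ft_force: [-0.2, -0.5, -1.2]
grip_width: 0.0595
```

```bash
python3 avg.py 6;python3 hole.py s12|head -1
```

```text
t 19.4 p [575.05 -13.78 177.41] F [ 0.22 -0.34 -0.71] sd [0.19 0.2  0.15] M [ 0.017 -0.207 -0.002] w 0.059
tilt 18.34 hole(cmd) [ 0.5982 -0.0113  0.2476]
```

Call:
move_arm:
  targets: [-1,-0.1,0,0,0,0,-1,-0.2,0,0,0,0,0,0,0,0,0,0,0,0,0,0,0,0,0,0,0,0,0,0]

```text
time_s: 20.08
position: [0.5732, -0.014, 0.1783]
tool_rot: [[0.944, -0.313, -0.108], [0.103, -0.034, 0.994], [-0.315, -0.949, 0.0]]
ft_force: [-0.9, 0.7, -0.8]
grip_width: 0.0596
```

```bash
python3 avg.py 6;python3 hole.py s12|head -1
```

```text
t 20.325 p [573.25 -13.95 178.34] F [-0.34  0.03 -0.78] sd [0.21 0.23 0.07] M [ 0.031 -0.197  0.002] w 0.0595
tilt 18.34 hole(cmd) [ 0.5964 -0.0114  0.2486]
```

Call:
move_arm:
  targets: [-1,-0.3,0,0,0,0,-0.9,-0.3,0,0,0,0,0,0,0,0,0,0,0,0,0,0,0,0,0,0,0,0,0,0]

```text
time_s: 21.0
position: [0.5716, -0.0141, 0.1795]
tool_rot: [[0.944, -0.313, -0.108], [0.103, -0.034, 0.994], [-0.315, -0.949, 0.0]]
ft_force: [-0.2, 0.1, -1.4]
grip_width: 0.0595
```

```bash
python3 avg.py 6;python3 look.py s13 180 110 280 200 7;python3 hole.py s13
```

```text
t 21.25 p [571.63 -14.13 179.49] F [-0.06  0.32 -1.11] sd [0.14 0.15 0.15] M [ 0.011 -0.207 -0.002] w 0.0596
21.35 [ 0.57163986 -0.01414228  0.17951362] [-0.54412354  1.39539649 -0.51013852] 0.05939944058816141
tilt 18.33 hole(cmd) [ 0.5948 -0.0116  0.2498]
tab face in tool: slope,x [0.06357038 1.60533382] 27
tab z range [-24.44178705  15.87875503] top y -9.635924624393791
hole px [239.58538503 158.22296594]
```

View pics/s13.png

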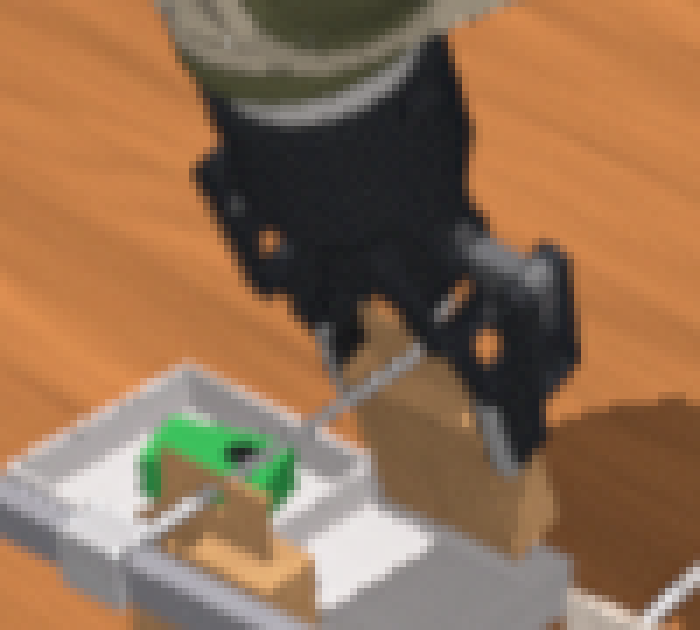

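Call:
move_arm:
  targets: [-1.4,-0.5,0,0,0,0,-1.4,-0.5,0,0,0,0,0,0,0,0,0,0,0,0,0,0,0,0,0,0,0,0,0,0]

```text
time_s: 21.98
position: [0.5693, -0.0144, 0.1813]
tool_rot: [[0.944, -0.313, -0.108], [0.103, -0.034, 0.994], [-0.315, -0.949, -0.0]]
ft_force: [0.0, 0.9, -1.4]
grip_width: 0.0594
```

```bash
python3 avg.py 6;python3 hole.py s13|head -1
```

```text
t 22.225 p [569.32 -14.4  181.33] F [ 0.17  0.18 -1.16] sd [0.21 0.18 0.14] M [-0.013 -0.206 -0.011] w 0.0597
tilt 18.34 hole(cmd) [ 0.5925 -0.0119  0.2515]
```

Call:
move_arm:
  targets: [-1.4,-0.5,0,0,0,0,-1.4,-0.5,0,0,0,0,0,0,0,0,0,0,0,0,0,0,0,0,0,0,0,0,0,0]

```text
time_s: 22.9
position: [0.567, -0.0146, 0.1831]
tool_rot: [[0.944, -0.313, -0.108], [0.103, -0.034, 0.994], [-0.315, -0.949, 0.0]]
ft_force: [0.9, 0.2, -0.7]
grip_width: 0.0595
```

```bash
python3 avg.py 6;python3 hole.py s13|head -1
```

```text
t 23.15 p [566.97 -14.65 183.14] F [ 0.27  0.41 -1.08] sd [0.15 0.27 0.12] M [ 0.016 -0.213  0.004] w 0.0596
tilt 18.34 hole(cmd) [ 0.5901 -0.0121  0.2534]
```

Call:
move_arm:
  targets: [-1.5,-0.2,0,0,0,0,-1.5,-0.3,0,0,0,0,0,0,0,0,0,0,0,0,0,0,0,0,0,0,0,0,0,0]

```text
time_s: 23.82
position: [0.5643, -0.0149, 0.1846]
tool_rot: [[0.944, -0.313, -0.108], [0.103, -0.034, 0.994], [-0.315, -0.949, 0.0]]
ft_force: [-0.4, -1.0, -1.0]
grip_width: 0.0594
```

```bash
python3 avg.py 6;python3 look.py s14 180 110 280 200 7;python3 hole.py s14
```

```text
t 24.075 p [564.32 -14.95 184.57] F [ 0.05 -0.35 -1.09] sd [0.18 0.17 0.1 ] M [ 0.021 -0.202 -0.004] w 0.0596
24.175 [ 0.56431093 -0.01494066  0.18458071] [-0.68644118 -0.12079982 -0.04430108] 0.059437946541855746
tilt 18.33 hole(cmd) [ 0.5875 -0.0124  0.2548]
tab face in tool: slope,x [0.05136183 1.82421574] 29
tab z range [-22.94549274   7.64748218] top y -10.026400657687919
hole px [241.60658004 154.97439612]
```

View pics/s14.png

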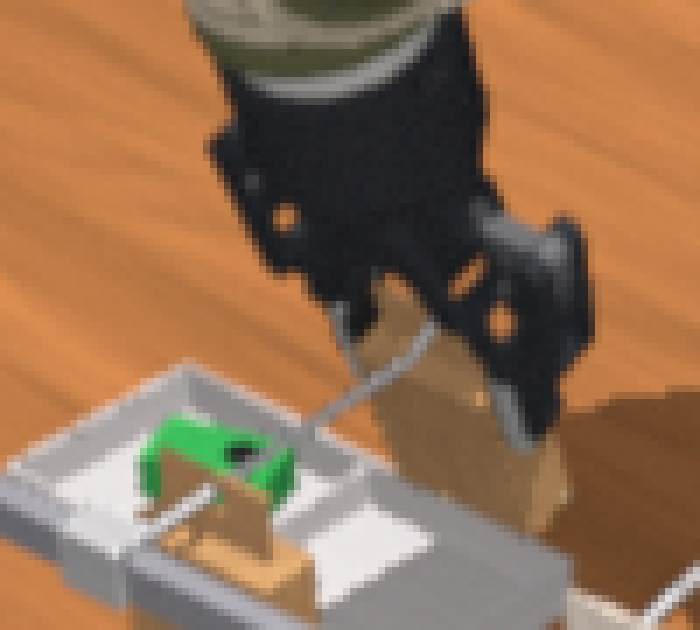

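Call:
move_arm:
  targets: [-1.4,-0.5,0,0,0,0,-1.4,-0.5,0,0,0,0,0,0,0,0,0,0,0,0,0,0,0,0,0,0,0,0,0,0]

```text
time_s: 24.8
position: [0.562, -0.0152, 0.1864]
tool_rot: [[0.944, -0.313, -0.108], [0.102, -0.034, 0.994], [-0.315, -0.949, -0.0]]
ft_force: [0.6, 0.3, -0.5]
grip_width: 0.0593
```

```bash
python3 avg.py 6;python3 hole.py s14|head -1
```

```text
t 25.05 p [561.98 -15.17 186.4 ] F [ 0.38  0.41 -0.71] sd [0.14 0.15 0.17] M [ 0.009 -0.198 -0.007] w 0.0592
tilt 18.33 hole(cmd) [ 0.5851 -0.0127  0.2567]
```

Call:
move_arm:
  targets: [-1.4,-0.5,0,0,0,0,-1.4,-0.4,0,0,0,0,0,0,0,0,0,0,0,0,0,0,0,0,0,0,0,0,0,0]

```text
time_s: 25.72
position: [0.5596, -0.0155, 0.1881]
tool_rot: [[0.944, -0.313, -0.108], [0.103, -0.034, 0.994], [-0.315, -0.949, 0.0]]
ft_force: [0.0, 0.5, -0.6]
grip_width: 0.0597
```

```bash
python3 avg.py 6;python3 look.py s15 180 110 280 200 7;python3 hole.py s15
```

```text
t 25.975 p [559.61 -15.45 188.12] F [-0.04  0.19 -0.97] sd [0.12 0.26 0.1 ] M [ 0.022 -0.204 -0.002] w 0.0594
26.075 [ 0.55962672 -0.01544592  0.18814365] [ 0.57392662  0.30260309 -0.76979626] 0.05928361487789673
tilt 18.33 hole(cmd) [ 0.5828 -0.0129  0.2584]
tab face in tool: slope,x [0.04352848 2.23100261] 28
tab z range [-22.36134208   2.1158821 ] top y -9.56155137584344
hole px [242.896254 152.784697]
```

View pics/s15.png

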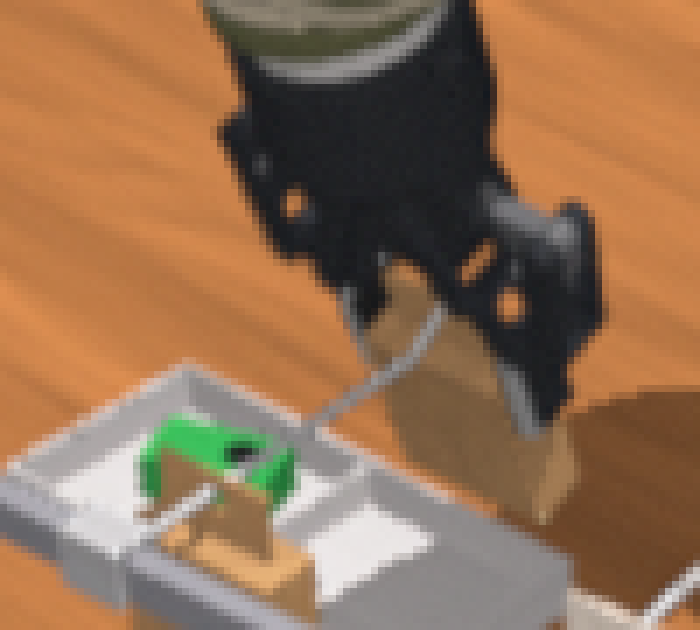

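Call:
move_arm:
  targets: [-1.4,-0.5,0,0,0,0,-1.4,-0.5,0,0,0,0,0,0,0,0,0,0,0,0,0,0,0,0,0,0,0,0,0,0]

```text
time_s: 26.7
position: [0.5573, -0.0157, 0.19]
tool_rot: [[0.944, -0.313, -0.108], [0.103, -0.034, 0.994], [-0.315, -0.949, -0.0]]
ft_force: [-0.3, -0.4, -0.0]
grip_width: 0.0595
```

```bash
python3 avg.py 6;python3 hole.py s15|head -1
```

```text
t 26.95 p [557.28 -15.69 189.97] F [-0.18 -0.18 -1.09] sd [0.14 0.18 0.25] M [ 0.013 -0.188 -0.004] w 0.0595
tilt 18.33 hole(cmd) [ 0.5804 -0.0132  0.2602]
```

Call:
move_arm:
  targets: [-1.4,-0.5,0,0,0,0,-1.4,-0.5,0,0,0,0,0,0,0,0,0,0,0,0,0,0,0,0,0,0,0,0,0,0]

```text
time_s: 27.62
position: [0.555, -0.016, 0.1918]
tool_rot: [[0.944, -0.313, -0.108], [0.102, -0.034, 0.994], [-0.315, -0.949, 0.0]]
ft_force: [0.3, -0.3, -0.9]
grip_width: 0.0595
```

```bash
python3 avg.py 6;python3 look.py s16 180 110 280 200 7;python3 hole.py s16
```

```text
t 27.875 p [554.95 -15.96 191.8 ] F [-0.37 -0.21 -1.25] sd [0.13 0.15 0.1 ] M [ 0.023 -0.225  0.005] w 0.0593
27.975 [ 0.55496685 -0.01595837  0.19180532] [ 0.14740233  0.35080834 -0.88745308] 0.0593207259714357
tilt 18.34 hole(cmd) [ 0.5781 -0.0134  0.262 ]
tab face in tool: slope,x [0.01166413 2.02828408] 28
tab z range [-26.27472407  28.78569463] top y -9.355899144104821
hole px [244.16998915 150.56401185]
```

View pics/s16.png

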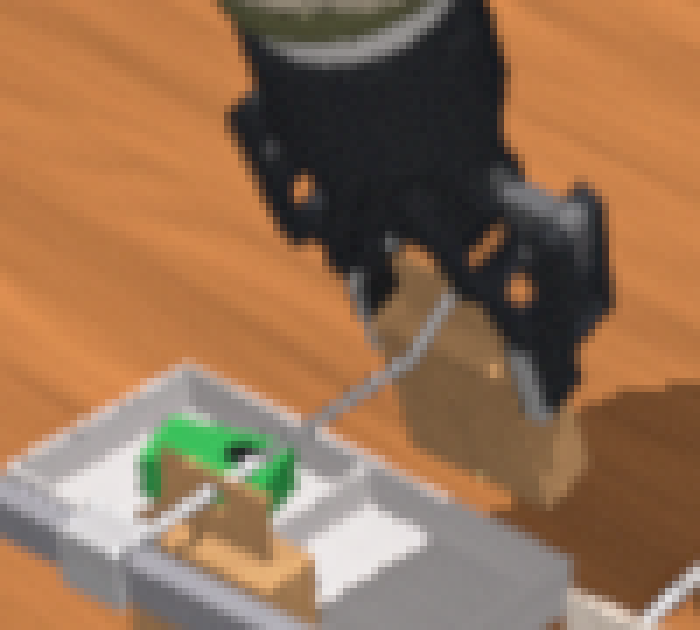

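Call:
move_arm:
  targets: [-1.4,-0.5,0,0,0,0,-1.4,-0.5,0,0,0,0,0,0,0,0,0,0,0,0,0,0,0,0,0,0,0,0,0,0]

```text
time_s: 28.6
position: [0.5526, -0.0162, 0.1936]
tool_rot: [[0.944, -0.313, -0.108], [0.103, -0.034, 0.994], [-0.315, -0.949, 0.0]]
ft_force: [1.3, 0.2, 0.2]
grip_width: 0.0595
```

```bash
python3 avg.py 6;python3 hole.py s15|head -1
```

```text
t 28.85 p [552.62 -16.24 193.62] F [ 0.28 -0.06 -0.9 ] sd [0.3  0.18 0.21] M [ 0.041 -0.217  0.01 ] w 0.0595
tilt 18.34 hole(cmd) [ 0.5758 -0.0137  0.2639]Traceback (most recent call last):
  File "hole.py", line 13, in <module>
    m=(abs(P[:,0])<7)&(P[:,1]<0)&(P[:,1]>-20)&(abs(P[:,2])<30);print("tab z range",np.percentile(P[m,2],[2,98]),"top y",np.percentile(P[m&(abs(P[:,2])<18),1],2) if m.any() else None)
                                                                                                                        ~~~~~~~~~~~~~^^^^^^^^^^^^^^^^^^^^^^^^^^^
    return _quantile_unchecked(
        a, q, axis, out, overwrite_input, method, keepdims, weights)
    return _ureduce(a,
                    func=_quantile_ureduce_func,
    ...<5 lines>...
                    overwrite_input=overwrite_input,
                    method=method)
    r = func(a, **kwargs)
    result = _quantile(arr,
                       quantiles=q,
    ...<2 lines>...
                       out=out,
                       weights=wgt)
    slices_having_nans = np.isnan(arr[-1, ...])
                                  ~~~^^^^^^^^^
IndexError: index -1 is out of bounds for axis 0 with size 0
```

Call:
move_arm:
  targets: [-1.4,-0.5,0,0,0,0,-1.4,-0.5,0,0,0,0,-1.4,-0.5,0,0,0,0,0,0,0,0,0,0,0,0,0,0,0,0]

```text
time_s: 29.52
position: [0.5491, -0.0166, 0.1964]
tool_rot: [[0.944, -0.313, -0.108], [0.102, -0.034, 0.994], [-0.315, -0.949, -0.0]]
ft_force: [-0.2, -0.0, -1.4]
grip_width: 0.0593
```

```bash
python3 avg.py 4;python3 look.py s17 180 110 280 200 7;python3 hole.py s17
```

```text
t 29.675 p [549.12 -16.61 196.33] F [ 0.1   0.05 -1.07] sd [0.27 0.14 0.17] M [ 0.028 -0.212 -0.014] w 0.0595
29.775 [ 0.54914555 -0.01659816  0.19635626] [-0.45032092 -0.01247916 -1.17002631] 0.05906218335258918
tilt 18.34 hole(cmd) [ 0.5723 -0.0141  0.2666]
tab face in tool: slope,x [0.03279232 1.90927836] 35
tab z range [-22.17873058  -0.70781217] top y -7.292118665679119
hole px [245.75890904 147.80392439]
```

View pics/s17.png

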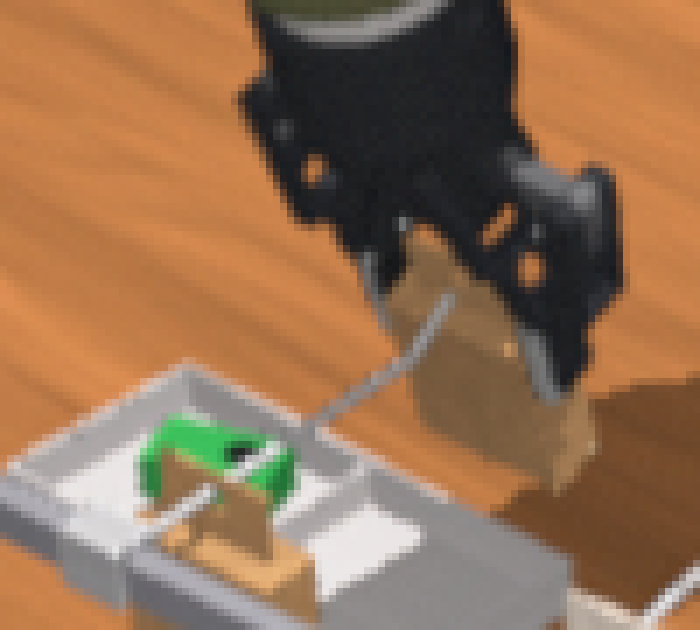

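Call:
move_arm:
  targets: [-3,-1,0,0,0,0,-5,-2,0,0,0,0,-8,-1,0,0,0,0,-12,0,0,0,0,0,-12,0,0,0,0,0]

```text
time_s: 30.4
position: [0.5117, -0.0206, 0.2132]
tool_rot: [[0.944, -0.313, -0.108], [0.102, -0.034, 0.994], [-0.314, -0.949, -0.0]]
ft_force: [-0.4, -0.1, -1.3]
grip_width: 0.0594
```

```bash
python3 ob.py;python3 look.py s18 150 80 290 200 5
```

```text
t 30.4 p [511.7  -20.63 213.18] F [-0.4  -0.15 -1.29] M [ 0.022 -0.209 -0.01 ] w 0.0594
30.45 [ 0.51088935 -0.02068574  0.21391829] [ 0.52021845 -0.14731    -0.5088975 ] 0.059204349084164
```

View pics/s18.png

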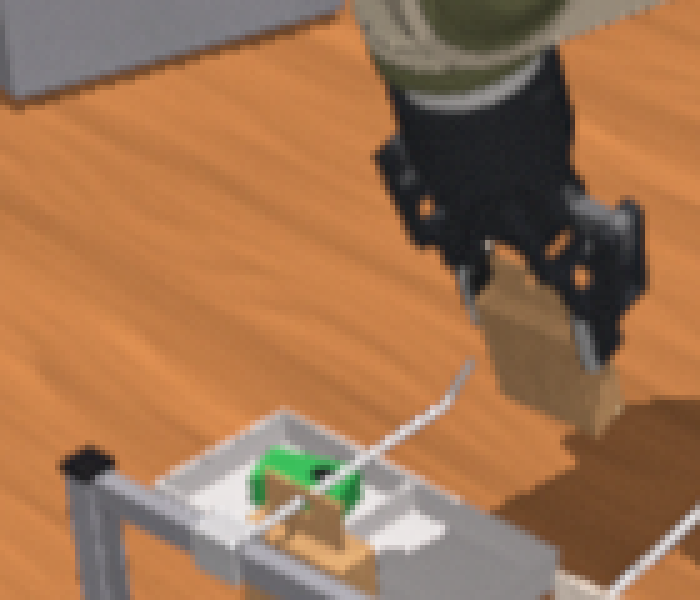

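Call:
move_arm:
  targets: [-6,0,-6,0,0,-0.064,-6,0,-6,0,0,-0.064,0,0,-8,0,0,-0.064,0,0,-10,0,0,-0.064,0,0,-10,0,0,-0.064]

```text
time_s: 31.08
position: [0.5052, -0.0618, 0.2165]
tool_rot: [[0.994, 0.002, -0.108], [0.108, -0.0, 0.994], [0.002, -1.0, -0.0]]
ft_force: [0.9, -1.0, -0.8]
grip_width: 0.0595
```

```bash
python3 -c "
from h import *
to([.486,-.155,.15],np.radians(3.3))"
```

```text
t 31.075 p [ 0.5052 -0.0618  0.2165] shift mm [-29.3  66.4 -90.6] turn [0.0003 0.0506 0.0023] F [ 0.89 -0.96 -0.82] w 0.0595 q [ -20.   17.   79.    0.   84. -117.]
```

Call:
move_arm:
  targets: [-7,0,-23,0,0.017,0,-7,0,-23,0,0.017,0,-7,10,-23,0,0.016,0,-7,20,-22,0,0,0,0,20,0,0,0,0]

```text
time_s: 31.7
position: [0.4846, -0.1558, 0.1658]
tool_rot: [[0.998, 0.0, -0.056], [0.056, -0.001, 0.998], [0.0, -1.0, -0.001]]
ft_force: [-0.3, 0.9, -1.5]
grip_width: 0.059
```

```bash
python3 - <<'E'
from h import *
from rig import get_image
for n in('scene','top'):
    d=get_image(n);np.savez(f'pics/{n}20.npz',**d)
crop(ld('top20'),230,150,380,270,5,'t20');crop(ld('scene20'),150,50,330,210,4,'s20')
to([.486,-.155,.06],np.radians(3.3))
E
```

```text
t 31.8 p [ 0.4839 -0.1543  0.1647] shift mm [  2.4 104.6  -1. ] turn [-0.0022 -0.0003 -0.0033] F [-0.66  0.72 -0.45] w 0.0598 q [ -31.   20.   84.   -0.   76. -124.]
```

View pics/s20.png

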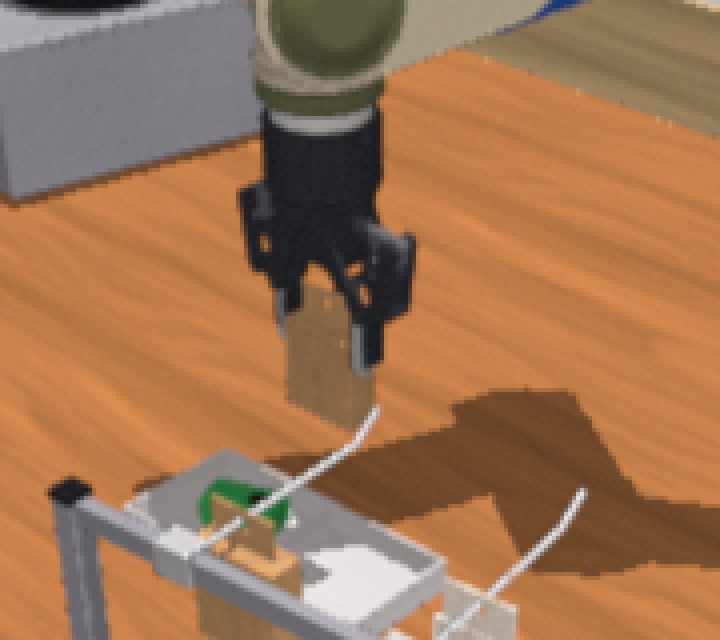

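View pics/t20.png

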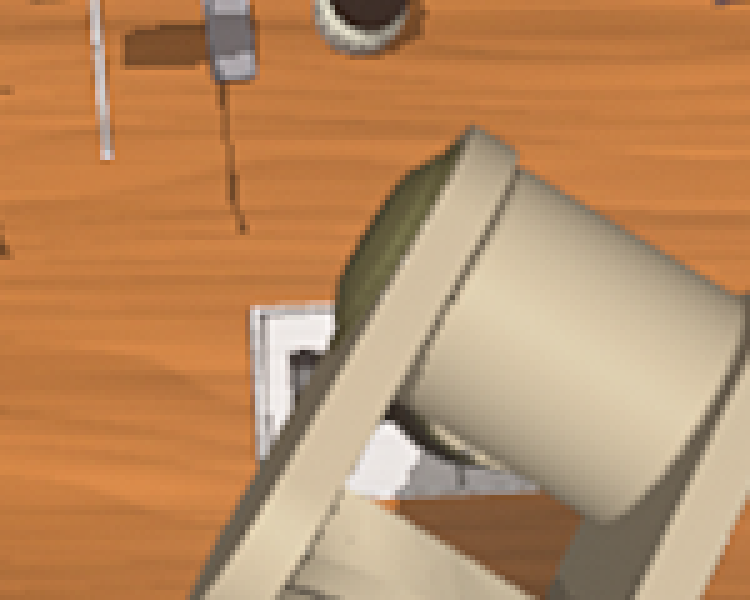

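Call:
move_arm:
  targets: [2,25,-0.5,0,0,0,0,25,0,0,0,0,0,25,0,0,0,0,0,20,0,0,0,0,0,10,0,0,0,0]

```text
time_s: 32.42
position: [0.4873, -0.1548, 0.0611]
tool_rot: [[0.998, -0.0, -0.059], [0.059, -0.0, 0.998], [-0.0, -1.0, -0.0]]
ft_force: [0.8, -0.5, -0.1]
grip_width: 0.0598
```

```bash
python3 - <<'E'
from h import *
from rig import get_image
for n in('scene',):
    d=get_image(n);np.savez(f'pics/{n}21.npz',**d)
crop(d,180,90,300,210,5,'s21')
to([.486,-.155,.013],np.radians(3.3))
from rig import env
s=env.observe();R=np.array(s["tool_rot"]);p=np.array(s["position"])
vv,uu=np.mgrid[0:384,0:512]
z=d["z_map"];K=d["intrinsics"]
c=np.stack([(uu-K[0,2])/K[0,0]*z,(vv-K[1,2])/K[1,1]*z,z],-1).reshape(-1,3)
W=(c-d["t"])@d["R"];P=(W-p)@R*1e3
for b in range(-80,30,6):
    q=P[(abs(P[:,0])<20)&(abs(P[:,2])<25)&(abs(P[:,1]-b)<3)];
    if len(q):print(b,len(q),np.median(q[:,0]).round(1))
E
```

```text
t 32.475 p [ 0.487  -0.1546  0.0603] shift mm [-0.9 47.3 -0.4] turn [-0.0007  0.0009 -0.0011] F [ 0.04  0.84 -2.41] w 0.0594 q [ -31.   27.   93.   -0.   61. -124.]
-80 20 2.8
-74 11 2.0
-68 18 2.0
-62 25 4.1
-56 48 10.4
-50 18 13.8
-44 13 13.9
-38 23 13.0
-32 20 13.4
-26 26 13.7
-20 22 13.7
-14 19 13.5
-8 23 13.1
-2 25 13.2
4 18 14.0
10 12 12.8
```

View pics/s21.png

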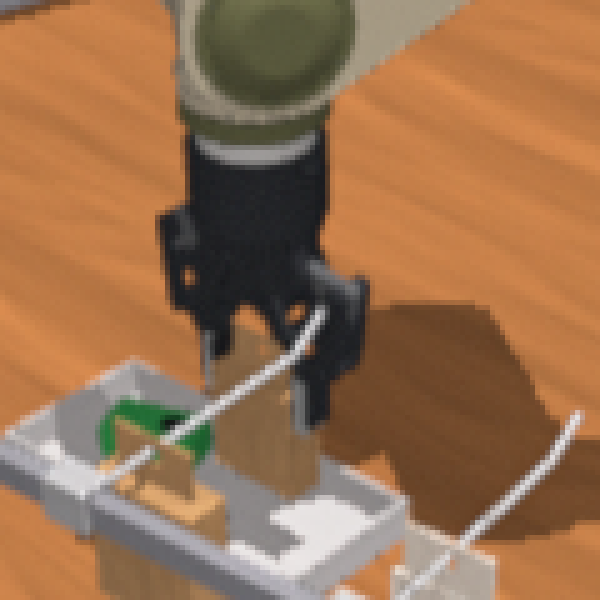

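Call:
move_arm:
  targets: [-1,12,0,0,0,0,0,12,0,0,0,0,0,10,0,0,0,0,0,6,0,0,0,0,0,2,0,0,0,0]

```text
time_s: 33.1
position: [0.4861, -0.155, 0.0188]
tool_rot: [[0.998, -0.0, -0.058], [0.058, 0.0, 0.998], [-0.0, -1.0, 0.0]]
ft_force: [0.3, -0.7, -1.3]
grip_width: 0.0595
```

```bash
python3 avg.py 5
```

```text
t 33.3 p [ 486.37 -155.08   19.42] F [-0.19  0.17 -1.2 ] sd [0.18 0.27 0.18] M [-0.012  0.007 -0.024] w 0.0597
```

Call:
move_arm:
  targets: [0,1,0,0,0,0,0,1,0,0,0,0,0,0.5,0,0,0,0,0,0,0,0,0,0,0,0,0,0,0,0]

```text
time_s: 33.98
position: [0.4862, -0.155, 0.0167]
tool_rot: [[0.998, -0.0, -0.058], [0.058, 0.0, 0.998], [-0.0, -1.0, 0.0]]
ft_force: [0.9, 0.4, -0.3]
grip_width: 0.0595
```

```bash
python3 avg.py 5
```

```text
t 34.175 p [ 486.22 -155.     16.7 ] F [ 0.11 -0.03 -1.02] sd [0.25 0.2  0.33] M [-0.008  0.035  0.019] w 0.0592
```

Call:
move_arm:
  targets: [0,1,0,0,0,0,0,0.5,0,0,0,0,0,0.5,0,0,0,0,0,0,0,0,0,0,0,0,0,0,0,0]

```text
time_s: 34.85
position: [0.4862, -0.155, 0.0148]
tool_rot: [[0.998, 0.0, -0.058], [0.058, -0.0, 0.998], [0.0, -1.0, -0.0]]
ft_force: [-0.2, 0.1, 1.4]
grip_width: 0.0594
```

```bash
python3 avg.py 4
```

```text
t 35.0 p [ 486.21 -154.99   14.78] F [-0.77  0.54  1.98] sd [0.2  0.18 0.25] M [0.12  0.162 0.03 ] w 0.0595
```

Call:
move_arm:
  targets: [0,0.5,0,0,0,0,0,0.5,0,0,0,0,0,0,0,0,0,0,0,0,0,0,0,0,0,0,0,0,0,0]

```text
time_s: 35.67
position: [0.4864, -0.155, 0.0147]
tool_rot: [[0.998, 0.001, -0.058], [0.058, -0.0, 0.998], [0.001, -1.0, -0.0]]
ft_force: [-3.3, 0.6, 13.3]
grip_width: 0.0591
```

```bash
python3 avg.py 4
```

```text
t 35.825 p [ 486.37 -155.04   14.68] F [-3.28  0.86 13.44] sd [0.08 0.28 0.16] M [0.608 0.619 0.069] w 0.0598
```

Call:
move_arm:
  targets: [0,-0.5,0,0,0,0,0,-0.4,0,0,0,0,0,0,0,0,0,0,0,0,0,0,0,0,0,0,0,0,0,0]

```text
time_s: 36.5
position: [0.4863, -0.155, 0.0147]
tool_rot: [[0.998, 0.0, -0.058], [0.058, -0.0, 0.998], [0.0, -1.0, -0.0]]
ft_force: [-2.1, 0.8, 7.2]
grip_width: 0.0596
```

```bash
python3 avg.py 3
```

```text
t 36.6 p [ 486.26 -155.02   14.74] F [-1.27  0.34  6.17] sd [0.4  0.18 0.44] M [0.29  0.272 0.039] w 0.0597
```

Call:
move_arm:
  targets: [0,0,0,0,0,0,0,0,0,0,0,0,0,0,0,0,0,0,0,0,0,0,0,0,0,0,0,0,0,0]
  hand: 0.6

```text
time_s: 37.28
position: [0.4862, -0.155, 0.0145]
tool_rot: [[0.998, -0.0, -0.058], [0.058, 0.0, 0.998], [-0.0, -1.0, 0.0]]
ft_force: [1.0, -0.3, 0.2]
grip_width: 0.0687
```

```bash
python3 avg.py 3; python3 look.py s22 180 100 300 220 5
```

```text
t 37.375 p [ 486.2  -155.01   14.56] F [ 0.15 -0.18 -0.11] sd [0.41 0.13 0.26] M [0.005 0.021 0.009] w 0.068
37.475 [ 0.4862216  -0.15499105  0.01458276] [-0.056482    0.45100591 -0.35866917] 0.06802125030048085
```

View pics/s22.png

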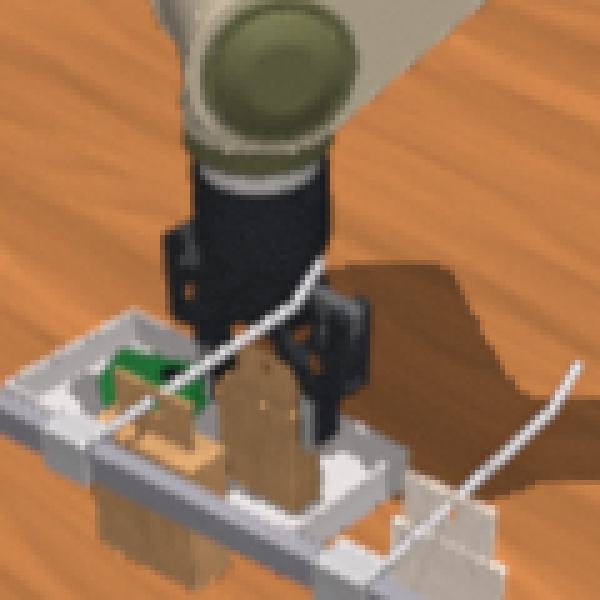

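Call:
move_arm:
  targets: [0,0,0,0,0,0,0,0,0,0,0,0,0,-4,0,0,0,0,0,-10,0,0,0,0,0,-20,0,0,0,0]
  hand: 1

```text
time_s: 38.1
position: [0.486, -0.1549, 0.0491]
tool_rot: [[0.998, -0.001, -0.058], [0.058, 0.0, 0.998], [-0.001, -1.0, 0.0]]
ft_force: [0.2, 0.3, 0.4]
grip_width: 0.0856
```

Call:
move_arm:
  targets: [0,-30,0,0,0,0,0,-40,0,0,0,0,0,-40,0,0,0,0,0,-40,0,0,0,0,0,-20,0,0,0,0]

```text
time_s: 38.72
position: [0.4865, -0.1551, 0.2216]
tool_rot: [[0.998, 0.003, -0.058], [0.058, -0.002, 0.998], [0.003, -1.0, -0.002]]
ft_force: [1.8, 0.9, -0.6]
grip_width: 0.0854
```

Call:
move_arm:
  targets: [-40,0,0,0,0,0,-40,0,0,0,0,0,-40,0,0,0,0,0,-30,0,0,0,0,0,0,0,0,0,0,0]

```text
time_s: 39.35
position: [0.3353, -0.1636, 0.2194]
tool_rot: [[0.998, 0.001, -0.056], [0.056, -0.001, 0.998], [0.001, -1.0, -0.001]]
ft_force: [-0.5, -0.1, 0.6]
grip_width: 0.0853
```

```bash
python3 - <<'E'
from h import *
from rig import get_image
for n in('scene','top'):
    d=get_image(n);np.savez(f'pics/{n}30.npz',**d)
    crop(d,*( (130,90,330,260,4) if n=="scene" else (130,90,380,270,3.1)),n[0]+'30')
E
python3 avg.py 5
```

```text
t 39.65 p [ 336.98 -163.68  218.55] F [-0.14  0.18 -0.23] sd [0.23 0.15 0.29] M [-0.005  0.001 -0.012] w 0.0855
```

View pics/s30.png

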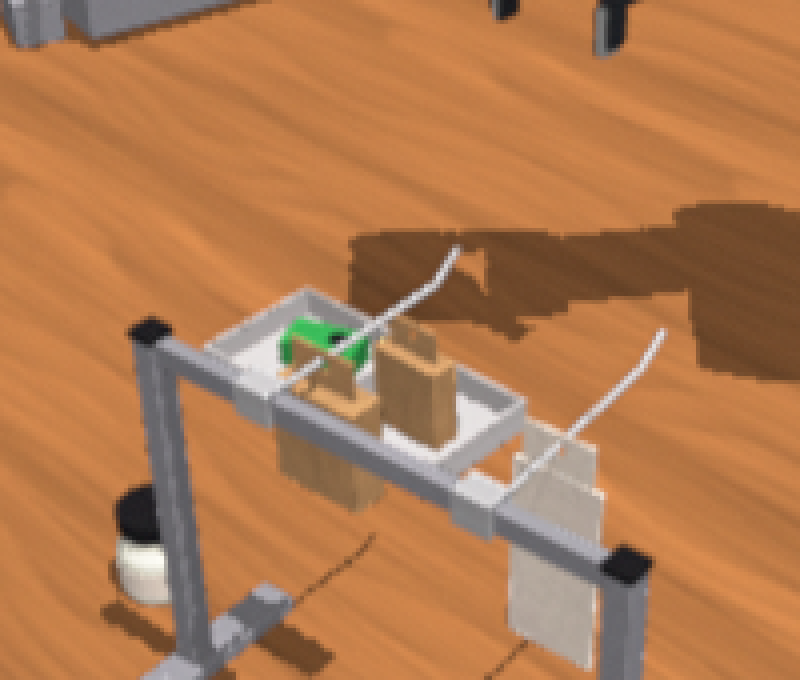

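View pics/t30.png

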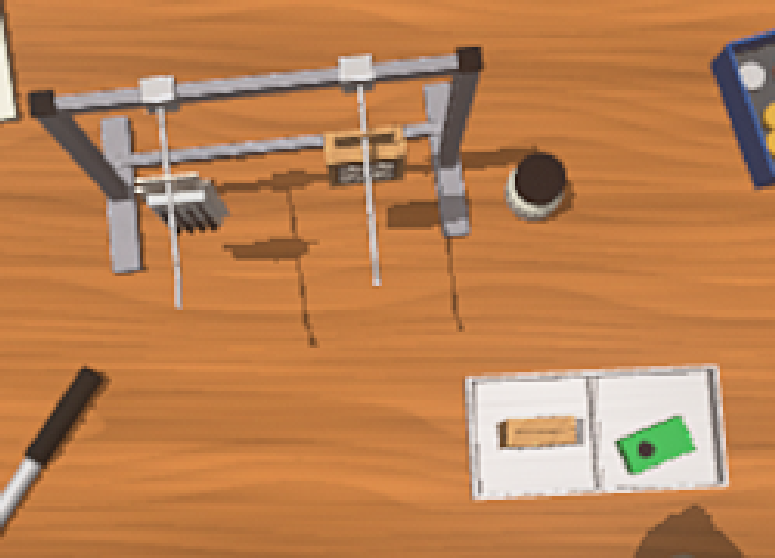

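The scene view shows the carton standing upright in the empty bay (415,395). The rear carton (330,440) and the file card (555,540) are still hanging. The top view shows the wax block, jar and mandrel where they were, with the arm clear of everything.

```bash
python3 -c "
from rig import env
print(env.close_job())"
```

```text
the job is handed in; nothing more can be done
None
```

I took the front carton off the hook and stood it upright in the tray's empty bay. The job was handed in at about 40 s of the 72 s allowed.

**Unhooking:** I gripped the carton by its two sides from above with a 25 N squeeze and lifted it 2 mm off the wire. I slid it out along the wire, tilting it 18° so the hole lined up with the upturned tip. The averaged force at each stop stayed close to the carton's own weight of about 1.1 N. The exceptions were light touches where I felt for the wire, under 1 N by the averaged readings, and one reading of about 2 N sideways as the gripper closed.

**Last checks:** In the final pictures the carton stands upright in the bay, the rear carton and file card still hang, and the wax block, jar and mandrel look unmoved. The gripper was open and clear, and the force read about zero.

**What disagreed or went less well:**
- **Tool height:** the camera showed the fingertips about 37 mm nearer the wrist than the reported tool position and tool description imply. I went by the camera, and a test tilt and the contact with the tray floor agreed with it (floor contact to within about 2 mm).
- **Setting down:** the last 1 mm step pressed the carton onto the tray floor with about 13 N. I backed off to about 6 N before opening the gripper, and the carton stayed upright.
- **Force readings:** each single reading had about 0.5 N of noise, so I could have missed short peaks between stops.

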